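# Draw the transport bungs from a pump's port block and fit its spacer rings

## Task

Get the pump ready: first pull every wooden bung out of the port block and put it in the bin, rocking each one side to side across its flat handle as you lift, because the block only rests on its dowels and must not be lifted along with the bung. When all the bungs are in the bin, slide one aluminium spacer ring over each of the two upright shafts, right down flat on its boss. Do not disturb the other things on the bench.

Things in the scene. Friction and masses are not known exactly. Their poses are not given: they have to be found in the camera images.
- plate: The pump: fixed dark steel assembly plate 210 x 270 x 20 mm lying on the bench, origin at the centre of its underside, x across, y along its length, z up. On it stand, at x = -55, the port block (84 x 250 mm) and, at x = +55, two bosses with a shaft each (y = -60 and +60).
- block (a joint): Lift of the grey port block above the plate (m), 0 = resting. The block (84 x 250 x 50 mm, 0.6 kg, its top 70 mm above the bench, aligned with the plate) is held down by its weight alone and guided by two vertical dowels, so it can only move straight up. It must never be raised by 6 mm or more and must end resting.
- port0 (a point): Middle of the mouth of the port at y = -93 on the plate, level with the block's top (70 mm above the bench), axes as the plate's. The port is a pocket 45 mm (x) by 34 mm (y), 44 mm deep. Sprung rubber lips on its +x and -x sides, 8 mm below the mouth, squeeze a bung with about 30 N each and give way up to 6 mm.
- port1 (a point): As port0, at y = -31. Pulled straight, a bung takes the block up with it. If it is rocked in the plate's x-z plane, 0.15 rad each way about the lips, and raised 2 mm or so a swing, the lips slip with little net lift. It is free after some 18 mm of rise and clear of the block at 50 mm.
- port2 (a point): As port0, at y = +31.
- port3 (a point): As port0, at y = +93.
- shaft0 (a point): Centre of the top of the boss at y = -60 on the plate, where a ring seats: 80 mm above the bench. The boss has a diameter of 48 mm. The steel shaft, 30 mm in diameter with a chamfered end, rises 45 mm above this point.
- shaft1 (a point): As shaft0, at y = +60.
- bin: Fixed blue open plastic box 220 (x) x 150 (y) x 60 mm high, wall and floor 5 mm; origin at the centre of its underside, z up.
- mat: Fixed flat black rubber mat 220 (x) x 150 (y) x 6 mm on which the rings lie at the start; origin at the centre of its underside.
- bung0_c (a point): Tapered pale wooden bung, 100 mm tall, 60 g; this point is half-way up, z towards the handle. Lower half: wedge 30 mm wide (y), in x 24 mm at the foot, 38 mm at the top. Upper half: flat handle 20 (x) x 40 (y) x 50 mm. At the start pressed home, upright, in the port at y = -93 on the plate, axes as the plate's, this point 6 mm above the mouth. May be absent.
- bung1_c (a point): Tapered pale wooden bung, 100 mm tall, 60 g; this point is half-way up, z towards the handle. Lower half: wedge 30 mm wide (y), in x 24 mm at the foot, 38 mm at the top. Upper half: flat handle 20 (x) x 40 (y) x 50 mm. At the start pressed home, upright, in the port at y = -31 on the plate, axes as the plate's, this point 6 mm above the mouth. May be absent.
- bung2_c (a point): Tapered pale wooden bung, 100 mm tall, 60 g; this point is half-way up, z towards the handle. Lower half: wedge 30 mm wide (y), in x 24 mm at the foot, 38 mm at the top. Upper half: flat handle 20 (x) x 40 (y) x 50 mm. At the start pressed home, upright, in the port at y = +31 on the plate, axes as the plate's, this point 6 mm above the mouth. May be absent.
- bung3_c (a point): Tapered pale wooden bung, 100 mm tall, 60 g; this point is half-way up, z towards the handle. Lower half: wedge 30 mm wide (y), in x 24 mm at the foot, 38 mm at the top. Upper half: flat handle 20 (x) x 40 (y) x 50 mm. At the start pressed home, upright, in the port at y = +93 on the plate, axes as the plate's, this point 6 mm above the mouth. May be absent.
- ring0_c (a point): Aluminium spacer ring, outside diameter 64 mm, bore 34 mm, 24 mm high, 0.1 to 0.2 kg; this point is its centre, half-way up, z along its axis. Lies flat on the mat at the start.
- ring1_c (a point): Aluminium spacer ring, outside diameter 64 mm, bore 34 mm, 24 mm high, 0.1 to 0.2 kg; this point is its centre, half-way up, z along its axis. Lies flat on the mat at the start.
- can: Bystander: plain steel can, 72 mm across, 120 mm tall, origin under its centre.
- jar: Bystander: amber glass jar, 70 mm across, 90 mm tall, origin under its centre.
- driver: Bystander: screwdriver lying on the bench, origin at its middle underside.
Mind the look-alikes: they are no part of the job. Leave any black look-alike of the part that bears bung0_c alone. Leave any red look-alike of the part that bears bung2_c alone.

How it is judged:
On the way, in this order (a step that is already met when the one before it is completed fails the run):
1. every bung is in the bin (x of bung0_c in the frame of bin between -0.105 and 0.105 m and y of bung0_c in the frame of bin between -0.07 and 0.07 m and z of bung0_c in the frame of bin between 0 and 0.085 m and x of bung1_c in the frame of bin between -0.105 and 0.105 m and y of bung1_c in the frame of bin between -0.07 and 0.07 m and z of bung1_c in the frame of bin between 0 and 0.085 m and x of bung2_c in the frame of bin between -0.105 and 0.105 m and y of bung2_c in the frame of bin between -0.07 and 0.07 m and z of bung2_c in the frame of bin between 0 and 0.085 m and x of bung3_c in the frame of bin between -0.105 and 0.105 m and y of bung3_c in the frame of bin between -0.07 and 0.07 m and z of bung3_c in the frame of bin between 0 and 0.085 m), for 0.2 s.
2. a ring is seated on each shaft (((horizontal distance between ring0_c and shaft0 below 0.006 m and z of ring0_c in the frame of shaft0 between 0.008 and 0.016 m) or (horizontal distance between ring0_c and shaft1 below 0.006 m and z of ring0_c in the frame of shaft1 between 0.008 and 0.016 m)) and angle between the z axis of each of ring0_c, ring1_c and the z axis of shaft0, either way round below 0.1 rad and ((horizontal distance between ring1_c and shaft0 below 0.006 m and z of ring1_c in the frame of shaft0 between 0.008 and 0.016 m) or (horizontal distance between ring1_c and shaft1 below 0.006 m and z of ring1_c in the frame of shaft1 between 0.008 and 0.016 m))), for 0.2 s.
At the end, for the whole second after the job is handed in: All bungs present lie in the bin (centres inside its walls, at most 85 mm above the bench), a ring is on each shaft within 6 mm of its axis, flat on its boss (centre 8 to 16 mm above it, tilt under 0.1 rad), the port block rests on the plate (lift under 3 mm) and all is still (all of step 1 and all of step 2 and value of joint block below 0.003 m and linear speed of each of bung0, bung1, bung2, bung3, ring0, ring1 below 0.03 m/s); the robot touches nothing.
It fails at once if the port block is pulled up off the plate by 6 mm or more (value of joint block above 0.006 m).
It fails at once if the can, jar or screwdriver is shoved by more than 40 mm (distance of any of can, jar, driver from where it was at the start of the episode above 0.04 m).
Of bung0, bung1, bung2, bung3 only 3 to 4 are there at a start; the rules pass over those that are not, and their reading is None.
At some moment in a run one of ring0, ring1 may be knocked a few centimetres aside while the robot is not near it.
Once in a run the grip may slacken for a moment while it holds something.
It also fails if it takes over 210 s, if anything falls off the work surface, if the arm or the gripper's body presses on something with over 40 N, if the wrist force passes 120 N, or if a joint passes its speed limit or range.

## Robot

A 7-joint arm with a two-finger parallel gripper is mounted at the origin on the work surface. World frame = base frame: x ahead of the robot, y to its left, z up, the work surface at z = 0. Lengths are in m, angles in rad, forces in N, time in s.
With the tool pointing down it reaches from about 0.4 to 0.85 m from the base axis. Payload 10.4 kg.
Tool frame: the origin (TCP) lies midway between the tips of the shut fingers; the grasp point (between the pads) lies 19 mm behind it; y points along the fingers, x is the direction in which the jaws open and shut, and the axes are right-handed (so a half turn about y gives the same grasp; the last joint's range is limited). The gripper opens to 87 mm and grips with 3 to 60 N. Pads are 19 mm wide; open, the fingers measure 117 mm over their backs; the gripper's body (75 mm by 190 mm) begins 51 mm behind the grasp point.
Start: joints at [-1.304, 0.332, -0.065, 1.46, 0.022, 1.35, -0.088], TCP at [0.179, 0.599, 0.223] pointing down, gripper open.
Joint ranges: [-2.6, 2.6], [-0.5, 2.12], [-1.47, 1.34], [0.16, 2.42], [-1.27, 4.41], [0.06, 2.06], [-2.6, 2.6]. Speed limits (rad/s): [2.22, 2.22, 2.79, 2.79, 3.14, 3.14, 3.14].

## Interface

Orientations are given as a unit quaternion [x, y, z, w].
In Python, from bench import * gives the robot as it stands.
- The arm moves only by the tool jog_arm, never from a script. Its argument "commands" is a list of rows, each an object with "translation": the shift along the world's x, y, z in mm, a list of three; "twist": the turn about the world's z in rad. A call has 1 to 20 rows; each row shifts and turns the commanded pose from where the row before left it; what a row does not reach is not made up. A row lasts 1/10 s, in which the tool goes at most 50 mm and 8.59 degrees, less where a joint would pass 70% of its speed; a pose out of reach is approached as far as the arm can. A call is refused whole if a number of a shift passes 50 or a number of a turn 0.15, either way. A call with a gripper value outside its range is refused whole. "grip" is the closure, from 0 (fully open) to 1 (shut), set as the call begins (left out, the last holds). The fingers move at their own pace and stop on an object; "grip_force" is the grip in N (left out, the last holds). Time passes only in rows, so rows that do not move let the fingers close. It gives the time, the measured TCP pose, the force and the opening at its end, in the units of the state.
- read_state(): the state, without advancing time (a new reading comes with each control period).
- camera(name): name is "scene" or "top" or "wrist"; returns a dict with "img" (480x640x3 uint8, red, green, blue), "fx", "fy", "cx", "cy" (pixels), "cam_to_world" (4x4, takes a point from camera to world coordinates). Camera axes: x right, y down, z forward; pixel columns grow to the right and rows downward; lengths in m; the calibration is good to about 2 mm. A picture is of the moment at which its call begins. There is no depth.
- close_job(): hands the job in, once; it reports no verdict.
The state is a dict: "time": time; "joint_positions": joint angles; "joint_vel": joint speeds; "joint_torque": joint torques, N m; "ee_pos": TCP position; "eef_rot": TCP orientation; "ft_force": force on the tool from outside, world axes, zero at the start; "torque": the same for the moment, N m; "width": finger opening in m.
Only numpy, scipy, OpenCV 4.12 (cv2) and the standard library are available. Lean on these libraries where they do the work, as an engineer would, in place of code of your own. Each camera call takes 0.05 s, during which the arm holds its last target.

## Working session

There is one attempt and no reset: what is moved stays moved. The work goes in short steps, Python scripts to look and compute and a tool call to move; the robot and the scene stay as the last step left them, time stands still between calls to the robot, and variables do not carry over. Pictures are saved under pics/ and viewed, and the job is handed in when it is done.

Besides the shell and the picture viewer there is one more tool, called after ">>>" as a command line: name --argument value ..., lists and objects as JSON in quotes. jog_arm: Moves the arm, as the interface text tells. Its arguments: {"type":"object","properties":{"commands":{"type":"array"},"grip":{"type":"number"},"grip_force":{"type":"number"}},"required":["commands"]}

```bash
ls; mkdir -p pics; python3 - <<'E'
from bench import *
import cv2
s=read_state(); print({k:(v if not hasattr(v,'round') else v) for k,v in s.items()})
for n in ["scene","top","wrist"]:
    c=camera(n); cv2.imwrite(f"pics/{n}0.png",c["img"][:,:,::-1]); print(n,c["fx"],c["cx"],c["cy"],c["cam_to_world"])
E
```

```text
pics
{'time': 0.0, 'joint_positions': array([-1.30360758,  0.33289839, -0.06467039,  1.46093299,  0.02160592,
        1.34991638, -0.08847323]), 'joint_vel': array([-0.00033498,  0.00039432,  0.00028191, -0.00067974,  0.00046254,
       -0.00037588, -0.0003073 ]), 'joint_torque': array([-8.23793471e-04, -6.23247743e+01,  2.42443057e-02, -3.89911187e+01,
       -6.14231313e-02,  3.94871633e-02,  1.08576608e-04]), 'ee_pos': array([0.17850714, 0.59855841, 0.22174129]), 'eef_rot': array([ 0.56728141,  0.42217687, -0.422968  , -0.56661853]), 'ft_force': array([-0.36416907, -0.36250435,  0.13853697]), 'torque': array([ 0.00518501,  0.06044211, -0.00489705]), 'width': 0.08679337476266899}
scene 561.2507104396008 318.285184865795 243.6763878809973 [[-0.20897621  0.57523449 -0.790844    1.51118735]
 [ 0.97772932  0.10690106 -0.18060325  0.20398729]
 [-0.01934715 -0.81097315 -0.5847634   0.78336363]
 [ 0.          0.          0.          1.        ]]
top 551.5850268909394 316.4983346457039 238.86975828178916 [[ 2.37267477e-02 -9.82937076e-01  1.82405444e-01  3.10363514e-01]
 [-9.99488109e-01 -2.72398425e-02 -1.67782762e-02  4.62181529e-04]
 [ 2.14606853e-02 -1.81913978e-01 -9.83080233e-01  1.37520036e+00]
 [ 0.00000000e+00  0.00000000e+00  0.00000000e+00  1.00000000e+00]]
wrist 419.6413753980744 318.1535785813741 240.1580582354117 [[ 0.28609759  0.92508305  0.2497389   0.1099419 ]
 [ 0.9581991  -0.2757654  -0.0762098   0.61814553]
 [-0.00163104  0.26110303 -0.96530956  0.38314656]
 [ 0.          0.          0.          1.        ]]
```

View pics/top0.png

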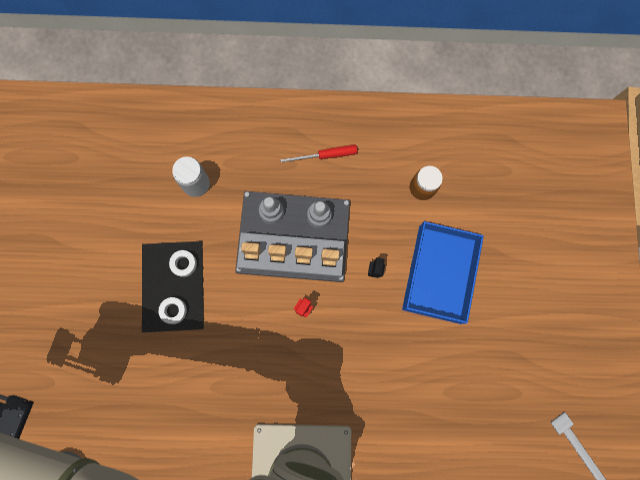

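View pics/scene0.png

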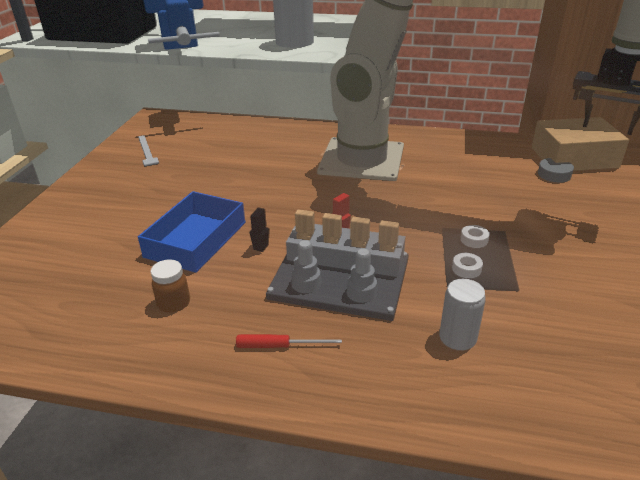

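View pics/wrist0.png

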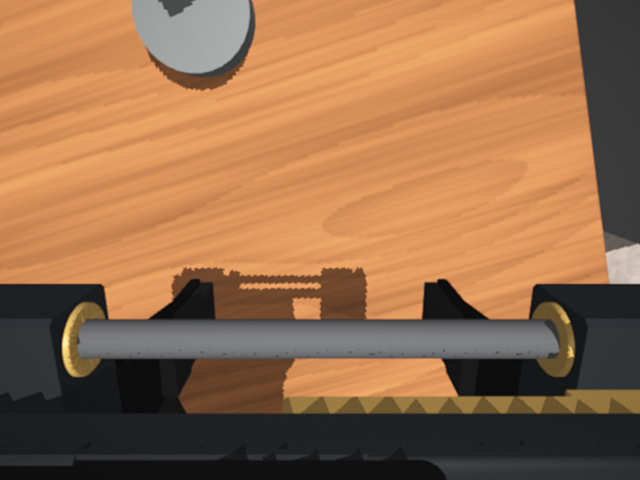

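```bash
cat > h.py <<'E'
import numpy as np, cv2
from bench import *
def snap(n,f=None):
    c=camera(n)
    if f: cv2.imwrite(f"pics/{f}.png",c["img"][:,:,::-1])
    return c
def ray(c,u,v):
    T=c["cam_to_world"]; d=T[:3,:3]@np.array([(u-c["cx"])/c["fx"],(v-c["cy"])/c["fy"],1]); return T[:3,3],d
def onz(c,u,v,z):
    o,d=ray(c,u,v); return o+d*(z-o[2])/d[2]
def proj(c,p):
    T=c["cam_to_world"]; q=T[:3,:3].T@(np.array(p)-T[:3,3]); return np.array([c["fx"]*q[0]/q[2]+c["cx"],c["fy"]*q[1]/q[2]+c["cy"]])
def crop(c,u0,u1,v0,v1,f,k=5):
    cv2.imwrite(f"pics/{f}.png",cv2.resize(c["img"][v0:v1,u0:u1,::-1],None,fx=k,fy=k,interpolation=cv2.INTER_CUBIC))
E
python3 - <<'E'
from h import *
from scipy.spatial.transform import Rotation as R
c=snap("top"); crop(c,230,390,185,305,"tc0"); crop(c,135,215,235,335,"rc0",6)
d=snap("scene"); crop(d,240,420,185,315,"sc0",4)
np.save("top0.npy",c["img"]); 
M=R.from_quat(read_state()["eef_rot"]).as_matrix(); print(M.round(3)); print(proj(c,[.5,0,0]))
E
```

```text
[[ 0.286 -0.    -0.958]
 [ 0.958 -0.001  0.286]
 [-0.001 -1.    -0.   ]]
[306.73140274 264.24251399]
```

View pics/tc0.png

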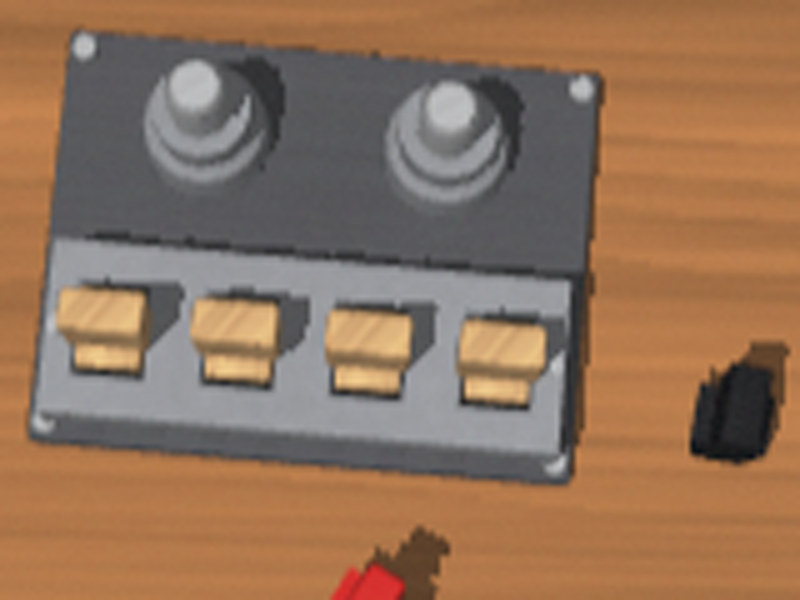

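View pics/sc0.png

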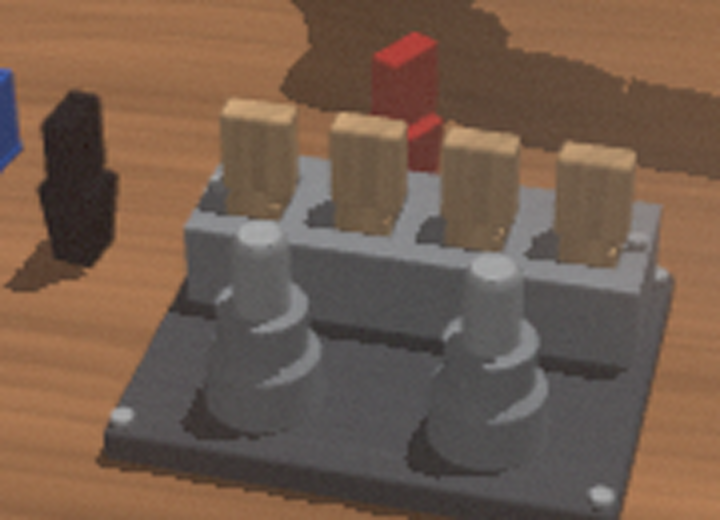

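```bash
python3 - <<'E'
from h import *
c=snap("top"); f=lambda p,z:onz(c,230+(p[0]+.5)/5-.5,185+(p[1]+.5)/5-.5,z)
P=np.array([f(p,.02) for p in [(70,30),(602,75),(573,486),(29,440)]]); print(P.round(4),P.mean(0)); print([np.linalg.norm(P[i]-P[i-1]).round(4) for i in range(4)])
img=c["img"].astype(int); 
B=np.array([f(p,.126) for p in [(102,309),(235,325),(369,337),(502,347)]]); print("bungs",B.round(4))
S=np.array([f(p,.125) for p in [(194,82),(451,103)]]); print("shafts",S.round(4))
# fit plate pose by Procrustes with all
m=np.array([[105,135],[105,-135],[-105,-135],[-105,135],[-55,93],[-55,31],[-55,-31],[-55,-93],[55,60],[55,-60]])/1000
w=np.vstack([P,B,S])[:,:2]
U,s,Vt=np.linalg.svd((m-m.mean(0)).T@(w-w.mean(0))); R=(U@Vt).T; t=w.mean(0)-R@m.mean(0)
print("yaw",np.arctan2(R[1,0],R[0,0]),t); print(((m@R.T+t-w)*1000).round(1))
for n,p in dict(b3=(-55,93),b2=(-55,31),b1=(-55,-31),b0=(-55,-93),s0=(55,-60),s1=(55,60)).items(): print(n,(R@np.array(p)/1000+t).round(4))
# scene check
d=snap("scene")
for n,p in dict(b3=(-55,93,126),b2=(-55,31,126),b1=(-55,-31,126),b0=(-55,-93,126),s0=(55,-60,125),s1=(55,60,125)).items():
    q=np.append(R@np.array(p[:2])/1000+t,p[2]/1000); print(n,proj(d,q).round(1), ((proj(d,q)-[240,185])*4).round(0))
# bin
h=cv2.cvtColor(c["img"],cv2.COLOR_RGB2HSV); m_=cv2.inRange(h,(105,120,40),(125,255,255)); m_[:200]=0
cn=max(cv2.findContours(m_,0,2)[0],key=cv2.contourArea); r=cv2.minAreaRect(cn); print(r, [onz(c,*q,.06).round(3) for q in cv2.boxPoints(r)], onz(c,*r[0],.06))
E
```

```text
[[ 0.681   0.1649  0.02  ]
 [ 0.6654 -0.1052  0.02  ]
 [ 0.4561 -0.0935  0.02  ]
 [ 0.4718  0.1751  0.02  ]] [0.56856891 0.03530844 0.02      ]
[np.float64(0.2094), np.float64(0.2706), np.float64(0.2097), np.float64(0.2691)]
bungs [[ 0.5204  0.1311  0.126 ]
 [ 0.5146  0.07    0.126 ]
 [ 0.5107  0.0084  0.126 ]
 [ 0.5077 -0.0527  0.126 ]]
shafts [[ 0.629   0.0933  0.125 ]
 [ 0.6224 -0.0267  0.125 ]]
yaw -0.05716884825443726 [0.56888646 0.03584848]
[[ 0.4 -0.3]
 [ 0.6  0.3]
 [ 0.3  0.6]
 [-0.   1.5]
 [-1.1  0.7]
 [ 1.1 -0. ]
 [ 1.5 -0.4]
 [ 0.9 -1.2]
 [-1.7 -0.7]
 [-2.  -0.5]]
b3 [0.5193 0.1318]
b2 [0.5157 0.0699]
b1 [0.5122 0.008 ]
b0 [ 0.5087 -0.0539]
s0 [ 0.6204 -0.0272]
s1 [0.6272 0.0926]
b3 [389.3 222.2] [597. 149.]
b2 [360.4 218.4] [481. 134.]
b1 [332.2 214.7] [369. 119.]
b0 [304.6 211. ] [258. 104.]
s0 [304.8 242.1] [259. 228.]
s1 [363.3 250.6] [493. 262.]
((443.23529052734375, 272.3572998046875), (66.51665496826172, 92.84676361083984), 11.633633613586426) [array([ 0.385, -0.228,  0.06 ]), array([ 0.608, -0.275,  0.06 ]), array([ 0.579, -0.434,  0.06 ]), array([ 0.358, -0.382,  0.06 ])] [ 0.48078964 -0.32938125  0.06      ]
```

View pics/rc0.png

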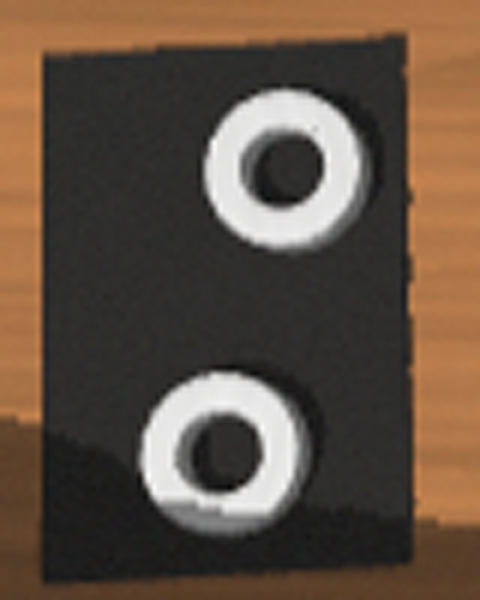

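>>> jog_arm --commands '[{"translation": [20, -27, 0], "twist": 0.014}, {"translation": [20, -27, 0], "twist": 0.014}, {"translation": [20, -27, 0], "twist": 0.014}, {"translation": [20, -27, 0], "twist": 0.014}, {"translation": [20, -27, 0], "twist": 0.014}, {"translation": [20, -27, 0], "twist": 0.014}, {"translation": [20, -27, 0], "twist": 0.014}, {"translation": [20, -27, 0], "twist": 0.014}, {"translation": [20, -27, 0], "twist": 0.014}, {"translation": [20, -27, 0], "twist": 0.014}, {"translation": [20, -27, 0], "twist": 0.014}, {"translation": [20, -27, 0], "twist": 0.014}, {"translation": [20, -27, 0], "twist": 0.014}, {"translation": [20, -27, 0], "twist": 0.014}, {"translation": [20, -27, 0], "twist": 0.014}, {"translation": [20, -27, 0], "twist": 0.014}, {"translation": [20, -27, 0], "twist": 0.009}, {"translation": [1, -8, 0], "twist": 0}, {"translation": [0, 0, 0], "twist": 0}]' --grip 0.44 --grip_force 40

```text
time: 2.25
ee_pos: [0.5198, 0.1306, 0.2225]
eef_rot: [0.515, 0.485, -0.485, -0.515]
ft_force: [-0.3, 1.2, -0.4]
width: 0.0488
```

```bash
python3 - <<'E'
from h import *
from scipy.spatial.transform import Rotation as R
c=snap("wrist","w1"); d=snap("scene"); crop(d,240,440,130,300,"s1",4)
s=read_state(); M=R.from_quat(s["eef_rot"]).as_matrix(); print(M.round(3),s["ee_pos"])
for n,p in dict(b3=(.5193,.1318,.126),b2=(.5157,.0699,.126),b1=(.5122,.008,.126)).items(): print(n,proj(c,p))
E
```

```text
[[ 0.056 -0.    -0.998]
 [ 0.998  0.001  0.056]
 [ 0.001 -1.     0.   ]] [0.51899434 0.13314875 0.22252539]
b3 [321.83531102 242.09296439]
b2 [224.56512743 242.25803816]
b1 [127.37131941 242.5739304 ]
```

View pics/w1.png

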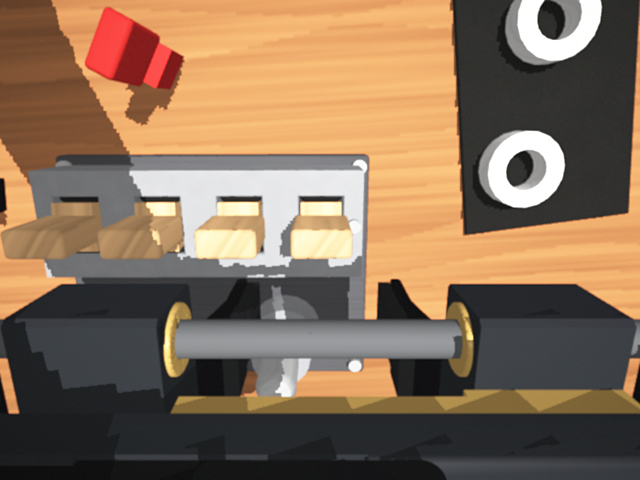

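View pics/s1.png

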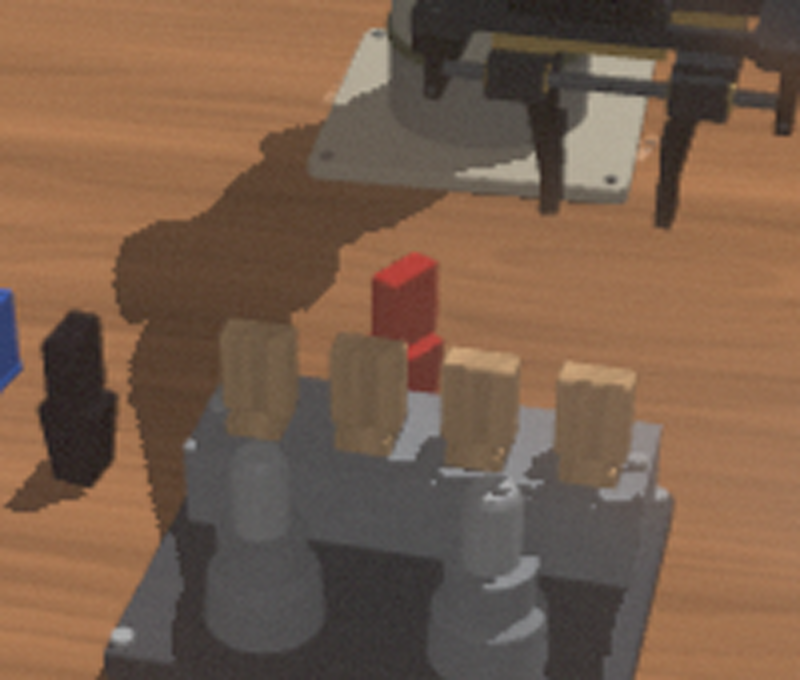

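>>> jog_arm --commands '[{"translation": [0, 0, -30], "twist": 0}, {"translation": [0, 0, -30], "twist": 0}, {"translation": [0, 0, -30], "twist": 0}, {"translation": [0, 0, -20], "twist": 0}, {"translation": [0, 0, -15], "twist": 0}, {"translation": [0, 0, -14], "twist": 0}, {"translation": [0, 0, 0], "twist": 0}]'

```text
time: 3.05
ee_pos: [0.5181, 0.1328, 0.0819]
eef_rot: [-0.513, -0.485, 0.487, 0.514]
ft_force: [-1.0, 0.9, 0.0]
width: 0.0489
```

>>> jog_arm --commands '[{"translation": [0, 0, 0], "twist": 0}, {"translation": [0, 0, 0], "twist": 0}, {"translation": [0, 0, 0], "twist": 0}, {"translation": [0, 0, 0], "twist": 0}, {"translation": [0, 0, 0], "twist": 0}]' --grip 1 --grip_force 45

```text
time: 3.55
ee_pos: [0.5202, 0.1324, 0.0845]
eef_rot: [0.514, 0.486, -0.485, -0.514]
ft_force: [-0.7, 1.4, 6.0]
width: 0.0397
```

```bash
python3 - <<'E'
from h import *
d=snap("scene"); crop(d,240,440,130,300,"s2",4)
s=read_state(); print(s["ee_pos"],s["ft_force"],s["width"],s["torque"])
E
```

```text
[0.52009975 0.13238788 0.08443429] [-0.98583003  1.07890761  6.22516427] 0.03951371937590341 [0.21021623 0.36369097 0.00828621]
```

View pics/s2.png

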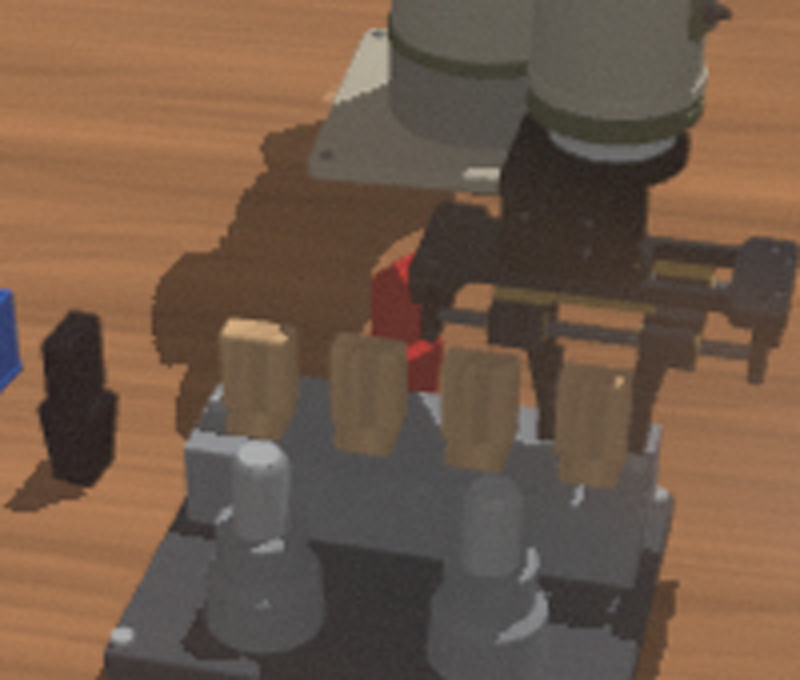

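>>> jog_arm --commands '[{"translation": [3, -0.2, 0], "twist": 0}, {"translation": [3, -0.2, 0], "twist": 0}, {"translation": [-4, 0.2, 0.7], "twist": 0}, {"translation": [-4, 0.2, 0.7], "twist": 0}, {"translation": [-4, 0.2, 0.6], "twist": 0}]'

```text
time: 4.1
ee_pos: [0.5174, 0.1325, 0.0864]
eef_rot: [0.516, 0.488, -0.483, -0.512]
ft_force: [24.6, 2.0, -12.9]
width: 0.0395
```

```bash
python3 - <<'E'
from h import *
d=snap("scene"); crop(d,240,440,130,300,"s3",4)
s=read_state(); print(s["ee_pos"],s["ft_force"],s["width"],s["torque"])
E
```

```text
[0.51748417 0.13245443 0.0867498 ] [ 15.09132853   2.8130456  -12.1500179 ] 0.039439681310547633 [ 0.62166013 -4.06199104 -0.07930724]
```

View pics/s3.png

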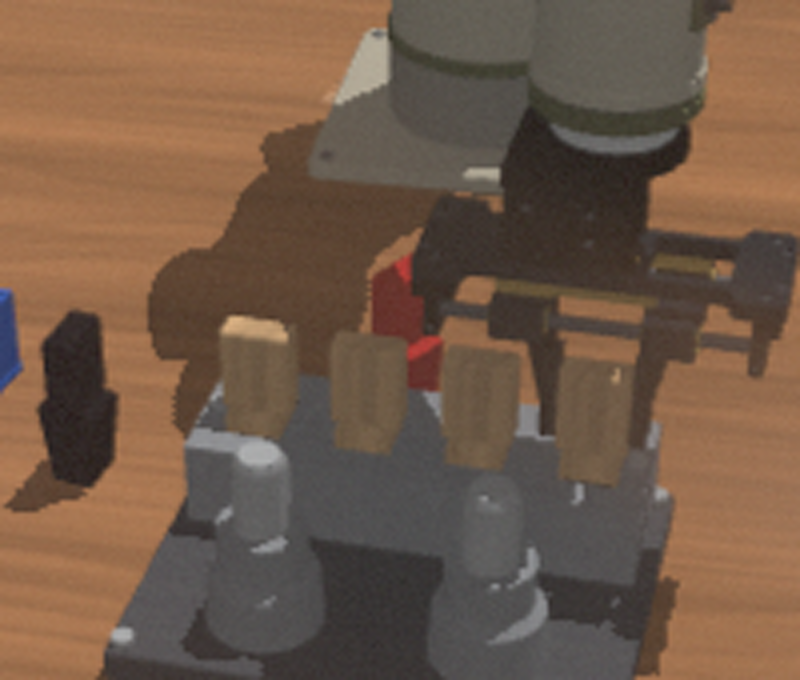

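>>> jog_arm --commands '[{"translation": [4, -0.2, -1], "twist": 0}, {"translation": [4, -0.2, -1], "twist": 0}, {"translation": [4, -0.2, 0], "twist": 0}, {"translation": [3, -0.2, 0], "twist": 0}, {"translation": [0, 0, 0], "twist": 0}]' --grip_force 35

```text
time: 4.65
ee_pos: [0.5247, 0.1321, 0.084]
eef_rot: [-0.511, -0.484, 0.488, 0.516]
ft_force: [-23.1, 1.3, 25.1]
width: 0.0397
```

```bash
cat >> h.py <<'E'
def look(f=None,u0=240,u1=440,v0=130,v1=300,k=4):
    d=camera("scene")
    if f: crop(d,u0,u1,v0,v1,f,k)
    s=read_state(); print(round(s["time"],2),s["ee_pos"].round(4),s["ft_force"].round(1),s["width"].round(4))
    return d
def lift(d):
    # block lift proxy: shift of block front face region right/left of shafts, ECC/phase vs reference scene0 
    a=cv2.imread("pics/scene0.png")[:,:,::-1]
    import numpy as np
    out=[]
    for n,(u0,u1,v0,v1) in REG.items():
        A=cv2.cvtColor(np.ascontiguousarray(a[v0:v1,u0:u1]),cv2.COLOR_RGB2GRAY).astype(np.float32);B=cv2.cvtColor(np.ascontiguousarray(d["img"][v0:v1,u0:u1]),cv2.COLOR_RGB2GRAY).astype(np.float32)
        out.append((n,A.mean(1).round(0).astype(int),B.mean(1).round(0).astype(int)))
    return out
E
python3 - <<'E'
from h import *
d=look("s4"); crop(d,280,345,195,285,"s4b",7)
E
```

```text
Traceback (most recent call last):
  File "h.py", line 18, in look
    s=read_state(); print(round(s["time"],2),s["ee_pos"].round(4),s["ft_force"].round(1),s["width"].round(4))
                                                                                         ^^^^^^^^^^^^^^^^
AttributeError: 'float' object has no attribute 'round'
```

```bash
python3 - <<'E'
s=open("h.py").read(); i=s.index("def look"); s=s[:i]+'''
def look(f=None,u0=240,u1=440,v0=130,v1=300,k=4):
    d=camera("scene")
    if f: crop(d,u0,u1,v0,v1,f,k)
    s=read_state(); print(round(s["time"],2),s["ee_pos"].round(4),s["ft_force"].round(1),round(s["width"],4))
    return d
def gray(a): return cv2.cvtColor(np.ascontiguousarray(a),cv2.COLOR_RGB2GRAY)
def lift(d,ref="pics/scene0.png"):
    "block lift in mm from image motion of block/bung corner features"
    A=gray(cv2.imread(ref)[:,:,::-1]); B=gray(d["img"])
    P=np.array([onb(p) for p in PTS],np.float32)
    up=np.array([proj(d,np.array(p)+[0,0,.01])-proj(d,p) for p in PTSW])/10
    q,st,e=cv2.calcOpticalFlowPyrLK(A,B,P.reshape(-1,1,2),None,winSize=(9,9),maxLevel=1)
    print("lift mm",[(round(float(-(b-a)[1]/-u[1]*-1),1),round(float((b-a)[0]),1)) for a,b,u in zip(P,q.reshape(-1,2),up)])
'''
open("h.py","w").write(s)
E
python3 - <<'E'
from h import *
d=look("s4"); crop(d,280,345,195,285,"s4b",7)
E
```

```text
4.75 [0.5247 0.1321 0.084 ] [-23.1   1.3  23.3] 0.0396
```

View pics/s4b.png

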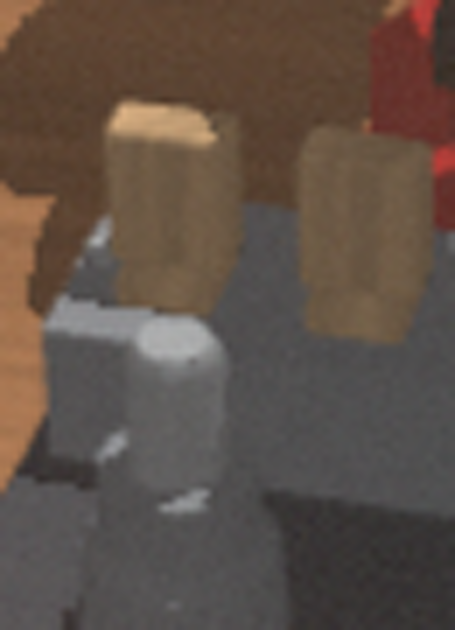

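```bash
cat >> h.py <<'E'
def edge(img,us=range(322,341),v0=258,v1=280):
    g=cv2.GaussianBlur(gray(img),(0,0),0.8).astype(float); r=[]
    for u in us:
        p=g[v0:v1,u]; k=-np.diff(p); i=int(k[1:-1].argmax())+1
        o=(k[i-1]-k[i+1])/(2*(k[i-1]-2*k[i]+k[i+1])+1e-9); r.append(v0+i+.5+o)
    r=np.array(r); c=np.polyfit(np.array(us)-331,r,1); res=r-np.polyval(c,np.array(us)-331); ok=abs(res)<1
    return np.polyfit((np.array(us)-331)[ok],r[ok],1)[1], ok.sum()
def liftmm(d):
    a=cv2.imread("pics/scene0.png")[:,:,::-1]
    e0,e1=edge(a),edge(d["img"]); p=np.array([.555,.0,.02]); k=(proj(d,p)-proj(d,p+[0,0,.01]))[1]/10
    print("lift mm %.1f"%((e0[0]-e1[0])/k),e0,e1)
E
python3 - <<'E'
from h import *
d=look("s4"); liftmm(d)
d=cv2.imread("pics/s3.png"); d=cv2.resize(d,None,fx=.25,fy=.25,interpolation=cv2.INTER_AREA); print(edge(d,range(82,101),128,150)[0]+130)
d=cv2.imread("pics/s2.png"); d=cv2.resize(d,None,fx=.25,fy=.25,interpolation=cv2.INTER_AREA); print(edge(d,range(82,101),128,150)[0]+130)
E
```

```text
4.8 [0.5247 0.1321 0.084 ] [-21.7   0.8  24.1] 0.0397
lift mm -0.1 (np.float64(266.53080997949877), np.int64(19)) (np.float64(266.5689773676708), np.int64(19))
300.48155806152727
303.029218880632
```

>>> jog_arm --commands '[{"translation": [-5, 0.3, 0], "twist": 0}, {"translation": [-5, 0.3, 0.7], "twist": 0}, {"translation": [-5, 0.3, 0.7], "twist": 0}, {"translation": [-4, 0.2, 0.6], "twist": 0}]'

```text
time: 5.2
ee_pos: [0.5136, 0.1325, 0.0866]
eef_rot: [0.516, 0.488, -0.483, -0.512]
ft_force: [18.8, 3.2, -13.3]
width: 0.0398
```

```bash
python3 - <<'E'
from h import *
d=look("s5"); liftmm(d)
E
```

```text
5.25 [0.5131 0.1326 0.0867] [16.2  1.9 -7.9] 0.0401
lift mm 0.1 (np.float64(266.53080997949877), np.int64(19)) (np.float64(266.4872844991331), np.int64(19))
```

>>> jog_arm --commands '[{"translation": [5, -0.3, 0], "twist": 0}, {"translation": [5, -0.3, 0.7], "twist": 0}, {"translation": [5, -0.3, 0.7], "twist": 0}, {"translation": [5, -0.3, 0.6], "twist": 0}]'

```text
time: 5.65
ee_pos: [0.5245, 0.132, 0.0869]
eef_rot: [-0.511, -0.483, 0.489, 0.516]
ft_force: [-24.6, 2.6, 17.0]
width: 0.0398
```

```bash
python3 - <<'E'
from h import *
d=look("s6"); liftmm(d)
E
```

```text
5.7 [0.5252 0.1319 0.087 ] [-21.9   2.2  17.7] 0.0401
lift mm 0.1 (np.float64(266.53080997949877), np.int64(19)) (np.float64(266.48830190277704), np.int64(19))
```

View pics/s6.png

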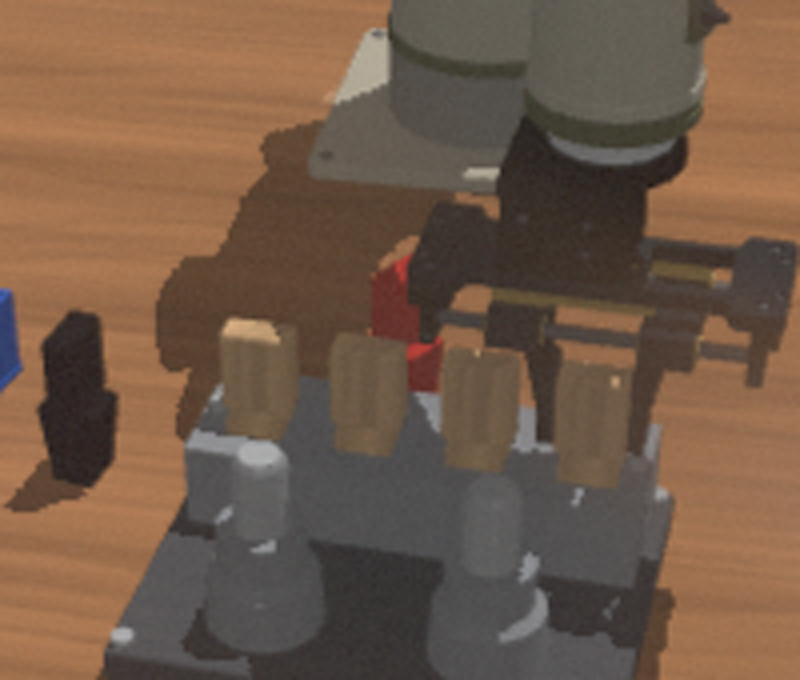

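>>> jog_arm --commands '[{"translation": [-5, 0.3, 0], "twist": 0}, {"translation": [-5, 0.3, 0.7], "twist": 0}, {"translation": [-5, 0.3, 0.7], "twist": 0}, {"translation": [-5, 0.3, 0.6], "twist": 0}, {"translation": [5, -0.3, 0], "twist": 0}, {"translation": [5, -0.3, 0.7], "twist": 0}, {"translation": [5, -0.3, 0.7], "twist": 0}, {"translation": [5, -0.3, 0.6], "twist": 0}]'

```text
time: 6.5
ee_pos: [0.5248, 0.1318, 0.0907]
eef_rot: [-0.511, -0.483, 0.489, 0.516]
ft_force: [-21.6, 2.4, 13.7]
width: 0.0397
```

```bash
python3 - <<'E'
from h import *
d=look("s7"); liftmm(d)
E
```

```text
6.55 [0.5256 0.1317 0.0908] [-18.9   2.1  13.9] 0.0398
lift mm 0.0 (np.float64(266.53080997949877), np.int64(19)) (np.float64(266.5292739424373), np.int64(19))
```

>>> jog_arm --commands '[{"translation": [-5, 0.3, 0], "twist": 0}, {"translation": [-5, 0.3, 0.7], "twist": 0}, {"translation": [-5, 0.3, 0.7], "twist": 0}, {"translation": [-5, 0.3, 0.6], "twist": 0}]'

```text
time: 6.95
ee_pos: [0.5131, 0.1322, 0.0942]
eef_rot: [0.516, 0.488, -0.483, -0.512]
ft_force: [16.0, 2.4, -12.4]
width: 0.0395
```

```bash
python3 - <<'E'
from h import *
d=look("s8"); liftmm(d)
E
```

```text
7.0 [0.5124 0.1323 0.0942] [ 15.2   2.2 -11. ] 0.0396
lift mm 0.6 (np.float64(266.53080997949877), np.int64(19)) (np.float64(266.3285923141207), np.int64(19))
```

View pics/s8.png

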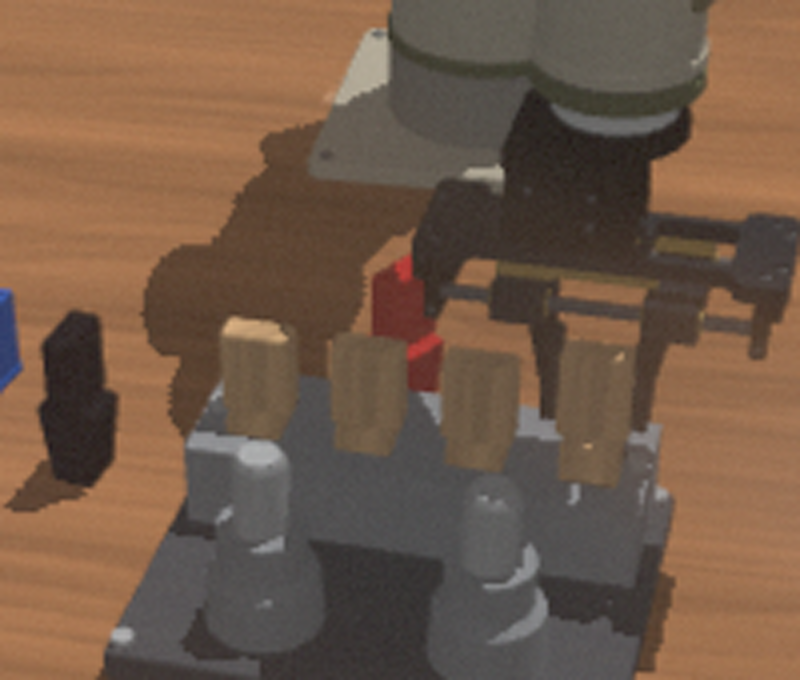

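>>> jog_arm --commands '[{"translation": [5, -0.3, 0], "twist": 0}, {"translation": [5, -0.3, 0.6], "twist": 0}, {"translation": [6, -0.3, 0.7], "twist": 0}, {"translation": [6, -0.3, 0.7], "twist": 0}, {"translation": [-6, 0.3, 0], "twist": 0}, {"translation": [-6, 0.3, 0.7], "twist": 0}, {"translation": [-6, 0.3, 0.7], "twist": 0}, {"translation": [-6, 0.3, 0.6], "twist": 0}]'

```text
time: 7.8
ee_pos: [0.5114, 0.1322, 0.0987]
eef_rot: [0.516, 0.488, -0.483, -0.512]
ft_force: [16.4, 2.3, -8.3]
width: 0.04
```

```bash
python3 - <<'E'
from h import *
d=look("s9"); liftmm(d)
E
```

```text
7.85 [0.5106 0.1323 0.0988] [11.7  0.2 -4.3] 0.04
lift mm -0.0 (np.float64(266.53080997949877), np.int64(19)) (np.float64(266.5370338725647), np.int64(19))
```

>>> jog_arm --commands '[{"translation": [6, -0.3, 0], "twist": 0}, {"translation": [6, -0.3, 0.6], "twist": 0}, {"translation": [6, -0.3, 0.7], "twist": 0}, {"translation": [6, -0.3, 0.7], "twist": 0}, {"translation": [-6, 0.3, 0], "twist": 0}, {"translation": [-6, 0.3, 0.7], "twist": 0}, {"translation": [-6, 0.3, 0.7], "twist": 0}, {"translation": [-6, 0.3, 0.6], "twist": 0}]'

```text
time: 8.65
ee_pos: [0.5106, 0.1321, 0.1027]
eef_rot: [0.516, 0.487, -0.483, -0.513]
ft_force: [10.8, 0.2, -3.0]
width: 0.0396
```

```bash
python3 - <<'E'
from h import *
d=look("s10"); liftmm(d)
E
```

```text
8.7 [0.5099 0.1322 0.1028] [ 9.9  0.9 -3. ] 0.0401
lift mm -0.1 (np.float64(266.53080997949877), np.int64(19)) (np.float64(266.5524501814037), np.int64(19))
```

View pics/s10.png

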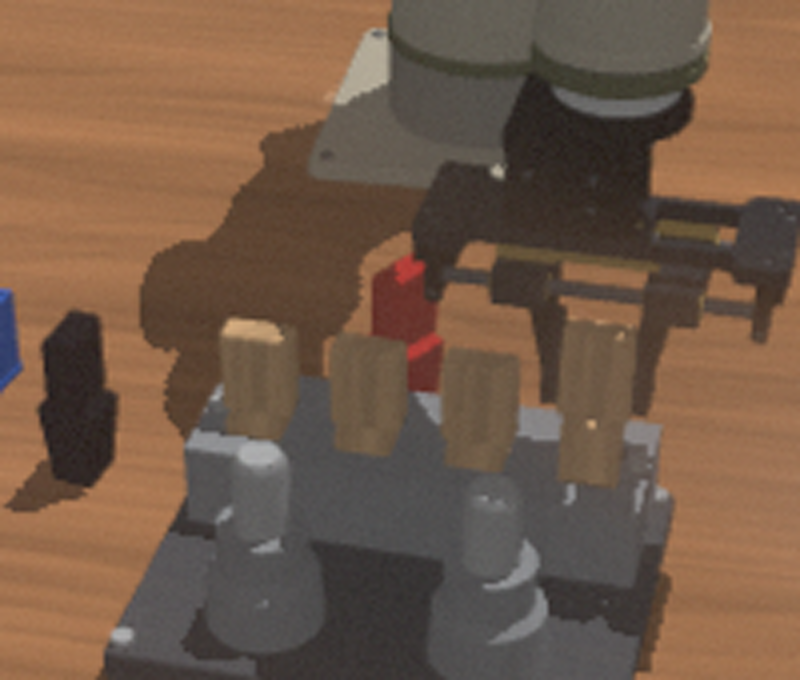

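>>> jog_arm --commands '[{"translation": [6, -0.3, 0], "twist": 0}, {"translation": [6, -0.3, 0.6], "twist": 0}, {"translation": [6, -0.3, 0.7], "twist": 0}, {"translation": [6, -0.3, 0.7], "twist": 0}, {"translation": [-6, 0.3, 0], "twist": 0}, {"translation": [-6, 0.3, 1], "twist": 0}, {"translation": [0, 0, 2], "twist": 0}, {"translation": [0, 0, 2], "twist": 0}]'

```text
time: 9.5
ee_pos: [0.5213, 0.1314, 0.1091]
eef_rot: [0.515, 0.486, -0.484, -0.513]
ft_force: [4.0, 0.2, -2.8]
width: 0.0399
```

```bash
python3 - <<'E'
from h import *
d=look("s11"); liftmm(d)
E
```

```text
9.55 [0.5213 0.1314 0.1094] [ 4.6 -1.2 -0.8] 0.0398
lift mm 0.0 (np.float64(266.53080997949877), np.int64(19)) (np.float64(266.5131901724087), np.int64(19))
```

>>> jog_arm --commands '[{"translation": [0, 0, 20], "twist": 0}, {"translation": [0, 0, 40], "twist": 0}, {"translation": [0, 0, 40], "twist": 0}, {"translation": [2, -25, 0], "twist": 0}, {"translation": [2, -40, 0], "twist": -0.02}, {"translation": [2, -40, 0], "twist": -0.02}, {"translation": [2, -40, 0], "twist": -0.02}, {"translation": [2, -40, 0], "twist": -0.02}, {"translation": [2, -40, 0], "twist": -0.02}, {"translation": [2, -40, 0], "twist": -0.02}, {"translation": [2, -40, 0], "twist": -0.02}, {"translation": [3, -40, 0], "twist": -0.02}, {"translation": [3, -40, 0], "twist": 0}, {"translation": [3, -40, 0], "twist": 0}, {"translation": [3, -30, 0], "twist": 0}, {"translation": [0, -20, 0], "twist": 0}, {"translation": [0, 0, 0], "twist": 0}]'

```text
time: 11.25
ee_pos: [0.546, -0.3468, 0.2081]
eef_rot: [0.552, 0.441, -0.443, -0.552]
ft_force: [-0.2, -0.4, -0.3]
width: 0.0398
```

```bash
python3 - <<'E'
from h import *
d=look("s12",100,300,50,280,3)
E
```

```text
11.3 [ 0.5468 -0.3447  0.2081] [-0.5  0.4 -0.7] 0.0393
```

View pics/s12.png

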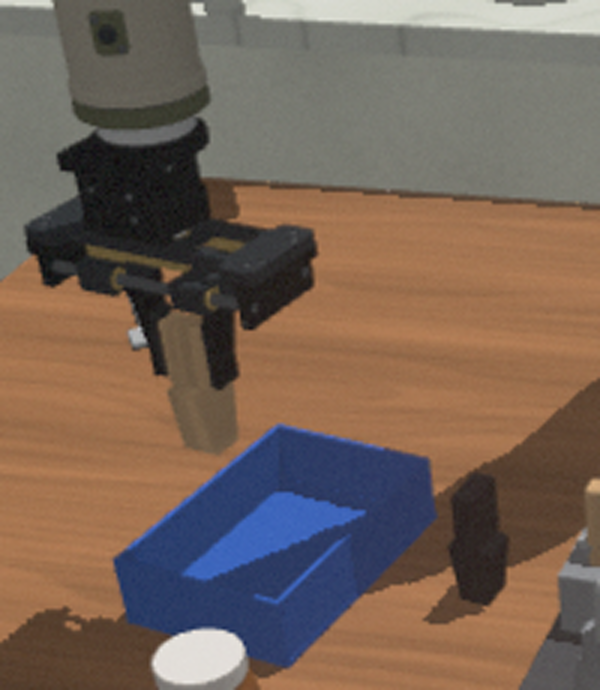

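>>> jog_arm --commands '[{"translation": [0, 0, -30], "twist": 0}, {"translation": [0, 0, -40], "twist": 0}, {"translation": [0, 0, -35], "twist": 0}, {"translation": [0, 0, -20], "twist": 0}, {"translation": [0, 0, -11], "twist": 0}, {"translation": [0, 0, 0], "twist": 0}]'

```text
time: 11.9
ee_pos: [0.5474, -0.3418, 0.0715]
eef_rot: [-0.55, -0.443, 0.443, 0.552]
ft_force: [0.6, 0.4, -0.5]
width: 0.0397
```

>>> jog_arm --commands '[{"translation": [0, 0, 0], "twist": 0}, {"translation": [0, 0, 0], "twist": 0}, {"translation": [0, 0, 0], "twist": 0}, {"translation": [0, 0, 0], "twist": 0}, {"translation": [0, 0, 30], "twist": 0}, {"translation": [0, 0, 40], "twist": 0}, {"translation": [0, 0, 40], "twist": 0}, {"translation": [0, 0, 30], "twist": 0}, {"translation": [0, 0, 0], "twist": 0}]' --grip 0.3

```text
time: 12.8
ee_pos: [0.5491, -0.3447, 0.2178]
eef_rot: [0.554, 0.444, -0.442, -0.549]
ft_force: [-0.6, 1.1, 1.0]
width: 0.0614
```

```bash
python3 - <<'E'
from h import *
d=look("s13",100,300,50,280,3)
E
```

```text
12.85 [ 0.5484 -0.3439  0.2151] [-0.2 -0.7 -0.9] 0.0609
```

View pics/s13.png

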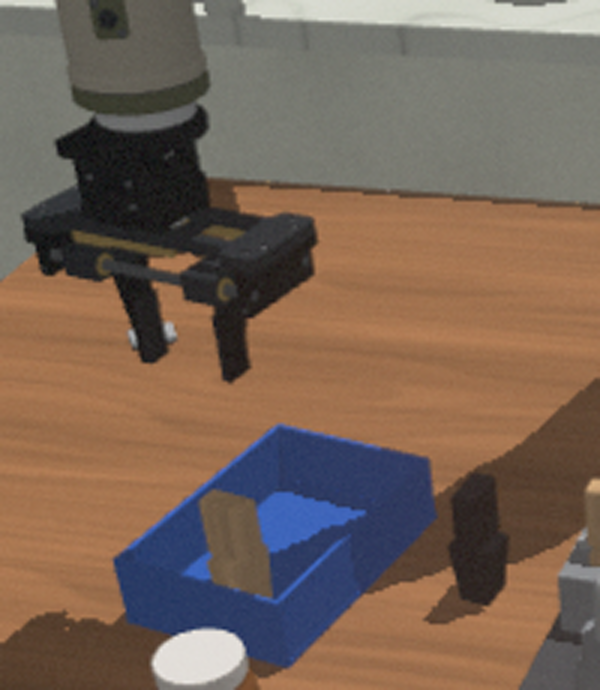

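>>> jog_arm --commands '[{"translation": [-2, 20, 0], "twist": 0}, {"translation": [-3, 40, 0], "twist": 0.02}, {"translation": [-3, 40, 0], "twist": 0.02}, {"translation": [-3, 40, 0], "twist": 0.02}, {"translation": [-3, 40, 0], "twist": 0.02}, {"translation": [-3, 40, 0], "twist": 0.02}, {"translation": [-3, 40, 0], "twist": 0.02}, {"translation": [-3, 40, 0], "twist": 0.02}, {"translation": [-3, 40, 0], "twist": 0.02}, {"translation": [-3, 40, 0], "twist": 0}, {"translation": [-3, 23, 0], "twist": 0}, {"translation": [0, 10, 0], "twist": 0}, {"translation": [0, 0, 0], "twist": 0}, {"translation": [0, 0, 0], "twist": 0}]' --grip 0.44 --grip_force 40

```text
time: 14.25
ee_pos: [0.5157, 0.0682, 0.2122]
eef_rot: [0.514, 0.485, -0.485, -0.514]
ft_force: [-0.4, -0.8, 1.0]
width: 0.0488
```

```bash
python3 - <<'E'
from h import *
from scipy.spatial.transform import Rotation as R
P=[];Q=[]
for i in range(4):
    d=camera("scene"); s=read_state(); P.append(s["ee_pos"]); Q.append(R.from_quat(s["eef_rot"]).as_matrix()[:,0])
print(np.mean(P,0),np.std(P,0),np.mean(Q,0))
c=snap("wrist","w2"); print(proj(c,[.5157,.0699,.126]))
E
```

```text
[0.51576633 0.06815273 0.21246161] [2.27861764e-05 2.33626950e-04 8.56886276e-05] [ 5.91526215e-02  9.98248863e-01 -3.22253264e-04]
[322.34975511 247.03067586]
```

View pics/w2.png

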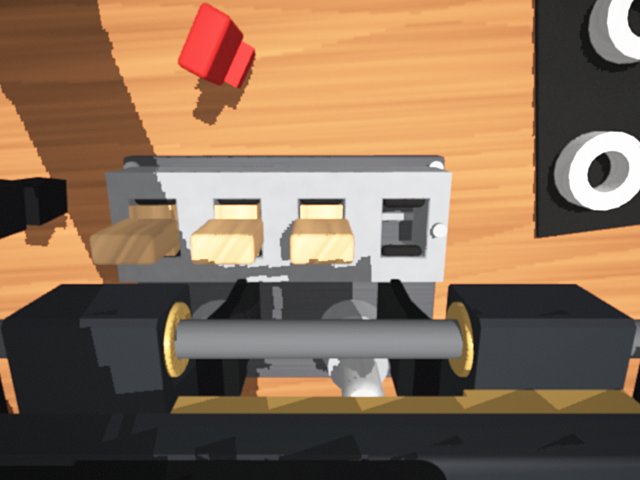

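>>> jog_arm --commands '[{"translation": [0, 1, -30], "twist": 0}, {"translation": [0, 0, -30], "twist": 0}, {"translation": [0, 0, -30], "twist": 0}, {"translation": [0, 0, -20], "twist": 0}, {"translation": [0, 0, -10], "twist": 0}, {"translation": [0, 0, -9], "twist": 0}, {"translation": [0, 0, 0], "twist": 0}]'

```text
time: 15.2
ee_pos: [0.5154, 0.0706, 0.0832]
eef_rot: [-0.514, -0.485, 0.486, 0.514]
ft_force: [-0.2, 0.0, 0.1]
width: 0.0484
```

>>> jog_arm --commands '[{"translation": [0, 0, 0], "twist": 0}, {"translation": [0, 0, 0], "twist": 0}, {"translation": [0, 0, 0], "twist": 0}, {"translation": [0, 0, 0], "twist": 0}, {"translation": [5, -0.3, 0], "twist": 0}, {"translation": [5, -0.3, 0], "twist": 0}, {"translation": [-5, 0.3, 0], "twist": 0}, {"translation": [-5, 0.3, 0.5], "twist": 0}, {"translation": [-5, 0.3, 0.7], "twist": 0}, {"translation": [-5, 0.3, 0.6], "twist": 0}]' --grip 1 --grip_force 38

```text
time: 16.2
ee_pos: [0.5101, 0.071, 0.0868]
eef_rot: [0.517, 0.488, -0.483, -0.512]
ft_force: [19.1, -3.6, -11.6]
width: 0.0398
```

```bash
python3 - <<'E'
from h import *
d=look("s14"); liftmm(d)
E
```

```text
16.25 [0.5093 0.071  0.0867] [ 16.1  -2.5 -10.5] 0.04
lift mm 0.5 (np.float64(266.53080997949877), np.int64(19)) (np.float64(266.34269005848955), np.int64(19))
```

View pics/s14.png

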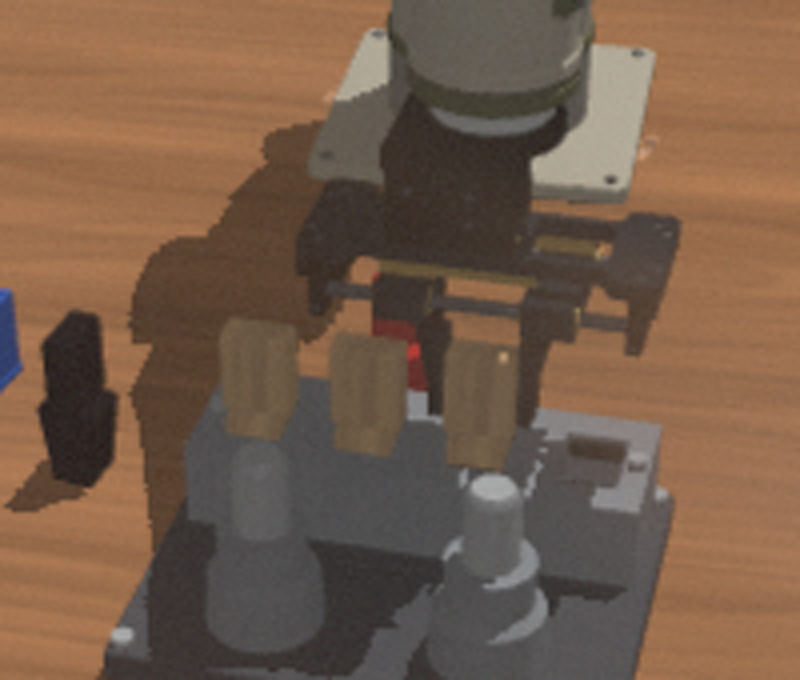

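>>> jog_arm --commands '[{"translation": [5, -0.3, 0], "twist": 0}, {"translation": [5, -0.3, 0.7], "twist": 0}, {"translation": [5, -0.3, 0.7], "twist": 0}, {"translation": [5, -0.3, 0.6], "twist": 0}, {"translation": [-5, 0.3, 0], "twist": 0}, {"translation": [-5, 0.3, 0.7], "twist": 0}, {"translation": [-5, 0.3, 0.7], "twist": 0}, {"translation": [-5, 0.3, 0.6], "twist": 0}]'

```text
time: 17.05
ee_pos: [0.51, 0.0711, 0.0907]
eef_rot: [0.517, 0.488, -0.483, -0.512]
ft_force: [19.9, -3.5, -11.0]
width: 0.0397
```

```bash
python3 - <<'E'
from h import *
d=look("s15"); liftmm(d)
E
```

```text
17.1 [0.5092 0.0711 0.0907] [ 16.5  -1.7 -11. ] 0.0397
lift mm 1.6 (np.float64(266.53080997949877), np.int64(19)) (np.float64(265.93909774436673), np.int64(19))
```

>>> jog_arm --commands '[{"translation": [5, -0.3, 0], "twist": 0}, {"translation": [5, -0.3, 0.7], "twist": 0}, {"translation": [6, -0.3, 0.7], "twist": 0}, {"translation": [5, -0.3, 0.6], "twist": 0}, {"translation": [-5, 0.3, 0], "twist": 0}, {"translation": [-5, 0.3, 0.7], "twist": 0}, {"translation": [-6, 0.3, 0.7], "twist": 0}, {"translation": [-6, 0.3, 0.6], "twist": 0}]'

```text
time: 17.9
ee_pos: [0.5088, 0.0712, 0.0947]
eef_rot: [0.516, 0.488, -0.483, -0.512]
ft_force: [18.0, -1.8, -12.1]
width: 0.04
```

```bash
python3 - <<'E'
from h import *
d=look("s16"); liftmm(d)
E
```

```text
17.95 [0.5079 0.0713 0.0946] [ 14.2  -2.  -11.8] 0.0393
lift mm 1.1 (np.float64(266.53080997949877), np.int64(19)) (np.float64(266.1241721728593), np.int64(19))
```

>>> jog_arm --commands '[{"translation": [6, -0.3, 0], "twist": 0}, {"translation": [6, -0.3, 0.6], "twist": 0}, {"translation": [6, -0.3, 0.7], "twist": 0}, {"translation": [5, -0.3, 0.7], "twist": 0}, {"translation": [-6, 0.3, 0], "twist": 0}, {"translation": [-6, 0.3, 0.7], "twist": 0}, {"translation": [-6, 0.3, 0.7], "twist": 0}, {"translation": [-6, 0.3, 0.6], "twist": 0}]'

```text
time: 18.75
ee_pos: [0.5074, 0.0714, 0.0985]
eef_rot: [0.516, 0.488, -0.483, -0.512]
ft_force: [17.1, -0.9, -11.8]
width: 0.0401
```

```bash
python3 - <<'E'
from h import *
d=look("s17"); liftmm(d)
E
```

```text
18.8 [0.5067 0.0715 0.0986] [12.6 -2.  -7.6] 0.0396
lift mm 0.1 (np.float64(266.53080997949877), np.int64(19)) (np.float64(266.4951697425442), np.int64(19))
```

View pics/s17.png

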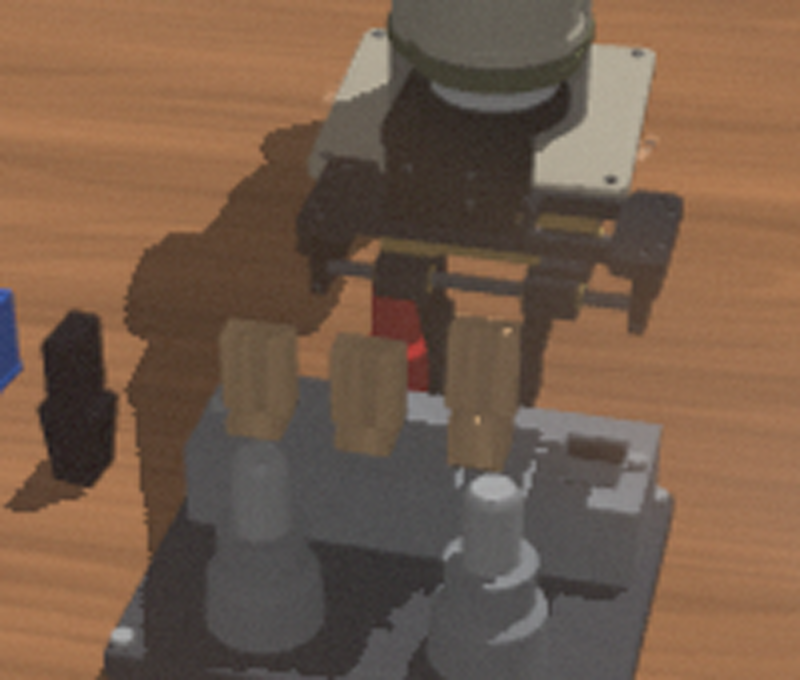

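>>> jog_arm --commands '[{"translation": [6, -0.3, 0], "twist": 0}, {"translation": [6, -0.3, 0.6], "twist": 0}, {"translation": [6, -0.3, 0.7], "twist": 0}, {"translation": [6, -0.3, 0.7], "twist": 0}, {"translation": [-6, 0.3, 0], "twist": 0}, {"translation": [-6, 0.3, 0.7], "twist": 0}, {"translation": [-6, 0.3, 0.7], "twist": 0}, {"translation": [-6, 0.3, 0.6], "twist": 0}, {"translation": [6, -0.3, 0], "twist": 0}, {"translation": [6, -0.3, 0.6], "twist": 0}, {"translation": [6, -0.3, 0.7], "twist": 0}, {"translation": [6, -0.3, 0.7], "twist": 0}]'

```text
time: 20.0
ee_pos: [0.5244, 0.0708, 0.1026]
eef_rot: [-0.512, -0.484, 0.488, 0.516]
ft_force: [-14.3, 0.2, 7.3]
width: 0.0396
```

```bash
python3 - <<'E'
from h import *
d=look("s18"); liftmm(d)
E
```

```text
20.05 [0.5252 0.0708 0.1027] [-12.4   1.2   6.9] 0.0398
lift mm -0.0 (np.float64(266.53080997949877), np.int64(19)) (np.float64(266.53976038582306), np.int64(19))
```

>>> jog_arm --commands '[{"translation": [-6, 0.3, 0], "twist": 0}, {"translation": [-6, 0.3, 0.7], "twist": 0}, {"translation": [0, 0, 1], "twist": 0}, {"translation": [0, 0, 1], "twist": 0}, {"translation": [0, 0, 1], "twist": 0}]'

```text
time: 20.55
ee_pos: [0.5173, 0.071, 0.1078]
eef_rot: [0.515, 0.487, -0.484, -0.513]
ft_force: [5.4, -0.5, -3.1]
width: 0.0398
```

```bash
python3 - <<'E'
from h import *
d=look("s19"); liftmm(d)
E
```

```text
20.6 [0.5173 0.071  0.1079] [ 5.1 -0.2 -1.4] 0.0399
lift mm -0.1 (np.float64(266.53080997949877), np.int64(19)) (np.float64(266.57253740412574), np.int64(19))
```

>>> jog_arm --commands '[{"translation": [0, 0, 20], "twist": 0}, {"translation": [0, 0, 40], "twist": 0}, {"translation": [0, 0, 40], "twist": 0}, {"translation": [0, -20, 0], "twist": 0}, {"translation": [-2, -40, 0], "twist": -0.02}, {"translation": [-2, -40, 0], "twist": -0.02}, {"translation": [-2, -40, 0], "twist": -0.02}, {"translation": [-2, -40, 0], "twist": -0.02}, {"translation": [-2, -40, 0], "twist": -0.02}, {"translation": [-2, -40, 0], "twist": -0.02}, {"translation": [-2, -40, 0], "twist": -0.02}, {"translation": [-1, -40, 0], "twist": -0.02}, {"translation": [0, -35, 0], "twist": 0}, {"translation": [0, -20, 0], "twist": 0}, {"translation": [0, -9, 0], "twist": 0}, {"translation": [0, 0, 0], "twist": 0}]'

```text
time: 22.2
ee_pos: [0.5003, -0.3338, 0.2069]
eef_rot: [0.552, 0.442, -0.443, -0.551]
ft_force: [0.1, 0.9, -1.0]
width: 0.0399
```

>>> jog_arm --commands '[{"translation": [0, 0, -30], "twist": 0}, {"translation": [0, 0, -40], "twist": 0}, {"translation": [0, 0, -35], "twist": 0}, {"translation": [0, 0, -20], "twist": 0}, {"translation": [0, 0, -10], "twist": 0}, {"translation": [0, 0, 0], "twist": 0}]'

```text
time: 22.8
ee_pos: [0.5007, -0.3315, 0.0713]
eef_rot: [-0.55, -0.443, 0.443, 0.551]
ft_force: [-1.1, -0.5, 0.2]
width: 0.0396
```

```bash
python3 - <<'E'
from h import *
d=look("s20",100,300,50,280,3)
E
```

```text
22.85 [ 0.5012 -0.3323  0.0725] [-0.2  0.3  0.1] 0.0398
```

View pics/s20.png

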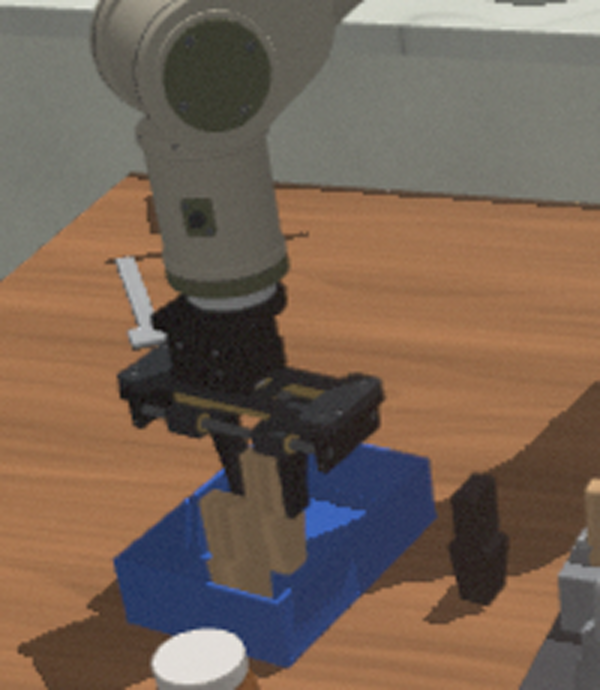

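>>> jog_arm --commands '[{"translation": [0, 0, 0], "twist": 0}, {"translation": [0, 0, 0], "twist": 0}, {"translation": [0, 0, 0], "twist": 0}, {"translation": [0, 0, 0], "twist": 0}, {"translation": [0, 0, 30], "twist": 0}, {"translation": [0, 0, 40], "twist": 0}, {"translation": [0, 0, 40], "twist": 0}, {"translation": [0, 0, 30], "twist": 0}, {"translation": [1, 20, 0], "twist": 0.02}, {"translation": [1, 40, 0], "twist": 0.02}, {"translation": [2, 40, 0], "twist": 0.02}, {"translation": [2, 40, 0], "twist": 0.02}, {"translation": [2, 40, 0], "twist": 0.02}, {"translation": [2, 40, 0], "twist": 0.02}, {"translation": [2, 40, 0], "twist": 0.02}, {"translation": [0, 40, 0], "twist": 0.02}, {"translation": [0, 30, 0], "twist": 0}, {"translation": [0, 12, 0], "twist": 0}, {"translation": [0, 0, 0], "twist": 0}]' --grip 0.44

```text
time: 24.75
ee_pos: [0.5126, 0.0102, 0.2121]
eef_rot: [-0.513, -0.486, 0.486, 0.513]
ft_force: [-1.1, -0.7, -0.3]
width: 0.0486
```

```bash
python3 - <<'E'
from h import *
d=look("s21",120,440,120,300,2); s=read_state()
c=snap("wrist","w3"); print(proj(c,[.5122,.008,.126]),read_state()["ee_pos"])
E
```

```text
24.8 [0.5126 0.0083 0.2122] [ 0.1 -0.3  0.8] 0.0487
[319.58028475 246.74427123] [0.51265677 0.00725072 0.212185  ]
```

View pics/s21.png

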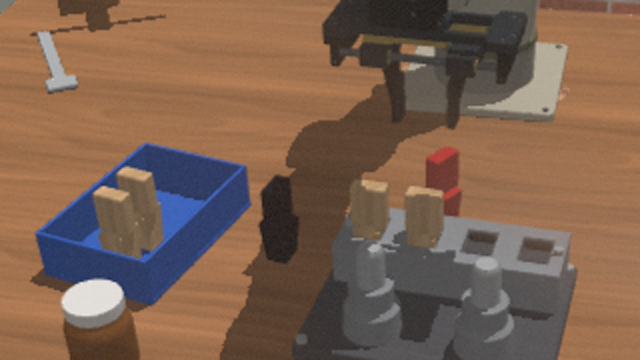

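View pics/w3.png

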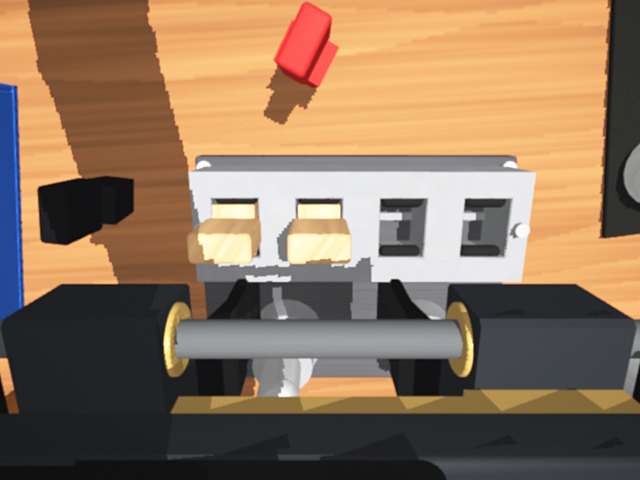

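>>> jog_arm --commands '[{"translation": [0, 0, -30], "twist": 0}, {"translation": [0, 0, -30], "twist": 0}, {"translation": [0, 0, -30], "twist": 0}, {"translation": [0, 0, -20], "twist": 0}, {"translation": [0, 0, -10], "twist": 0}, {"translation": [0, 0, -9], "twist": 0}, {"translation": [0, 0, 0], "twist": 0}]'

```text
time: 25.55
ee_pos: [0.5124, 0.0081, 0.0827]
eef_rot: [-0.514, -0.485, 0.486, 0.514]
ft_force: [-0.3, -0.3, 0.3]
width: 0.0488
```

>>> jog_arm --commands '[{"translation": [0, 0, 0], "twist": 0}, {"translation": [0, 0, 0], "twist": 0}, {"translation": [0, 0, 0], "twist": 0}, {"translation": [0, 0, 0], "twist": 0}, {"translation": [5, -0.3, 0], "twist": 0}, {"translation": [5, -0.3, 0], "twist": 0}, {"translation": [-5, 0.3, 0], "twist": 0}, {"translation": [-5, 0.3, 0.5], "twist": 0}, {"translation": [-5, 0.3, 0.7], "twist": 0}, {"translation": [-5, 0.3, 0.6], "twist": 0}]' --grip 1 --grip_force 38

```text
time: 26.55
ee_pos: [0.5074, 0.009, 0.0865]
eef_rot: [0.517, 0.488, -0.483, -0.511]
ft_force: [20.6, -3.6, -11.7]
width: 0.0399
```

```bash
python3 - <<'E'
from h import *
d=look("s22"); liftmm(d)
E
```

```text
26.6 [0.5067 0.0091 0.0865] [ 17.2  -3.3 -10.6] 0.0402
lift mm 0.7 (np.float64(266.53080997949877), np.int64(19)) (np.float64(266.2830152303904), np.int64(19))
```

>>> jog_arm --commands '[{"translation": [5, -0.3, 0], "twist": 0}, {"translation": [5, -0.3, 0.7], "twist": 0}, {"translation": [5, -0.3, 0.7], "twist": 0}, {"translation": [5, -0.3, 0.6], "twist": 0}, {"translation": [-5, 0.3, 0], "twist": 0}, {"translation": [-5, 0.3, 0.7], "twist": 0}, {"translation": [-5, 0.3, 0.7], "twist": 0}, {"translation": [-6, 0.3, 0.4], "twist": 0}]'

```text
time: 27.4
ee_pos: [0.5064, 0.0092, 0.0903]
eef_rot: [0.517, 0.488, -0.483, -0.511]
ft_force: [20.1, -3.2, -11.4]
width: 0.0396
```

```bash
python3 - <<'E'
from h import *
d=look("s23"); liftmm(d)
E
```

```text
27.45 [0.5054 0.0092 0.0902] [ 16.9  -2.3 -10.7] 0.0393
lift mm 2.2 (np.float64(266.53080997949877), np.int64(19)) (np.float64(265.74133089133585), np.int64(19))
```

>>> jog_arm --commands '[{"translation": [5, -0.3, 0], "twist": 0}, {"translation": [5, -0.3, 0.5], "twist": 0}, {"translation": [6, -0.3, 0.8], "twist": 0}, {"translation": [6, -0.3, 1.2], "twist": 0}, {"translation": [-5, 0.3, 0], "twist": 0}, {"translation": [-6, 0.3, 0.4], "twist": 0}, {"translation": [-6, 0.3, 0.4], "twist": 0}, {"translation": [-6, 0.3, 0.2], "twist": 0}]'

```text
time: 28.25
ee_pos: [0.5051, 0.0093, 0.0938]
eef_rot: [0.517, 0.488, -0.483, -0.511]
ft_force: [19.1, -1.2, -11.0]
width: 0.0401
```

```bash
python3 - <<'E'
from h import *
d=look("s24"); liftmm(d)
E
```

```text
28.3 [0.5042 0.0093 0.0937] [ 14.7  -2.4 -11.1] 0.0398
lift mm 0.7 (np.float64(266.53080997949877), np.int64(19)) (np.float64(266.2913742690136), np.int64(19))
```

>>> jog_arm --commands '[{"translation": [6, -0.3, 0], "twist": 0}, {"translation": [6, -0.3, 0.5], "twist": 0}, {"translation": [6, -0.3, 0.8], "twist": 0}, {"translation": [6, -0.3, 1.2], "twist": 0}, {"translation": [-6, 0.3, 0], "twist": 0}, {"translation": [-6, 0.3, 0.4], "twist": 0}, {"translation": [-6, 0.3, 0.4], "twist": 0}, {"translation": [-6, 0.3, 0.4], "twist": 0}]'

```text
time: 29.1
ee_pos: [0.5049, 0.0094, 0.0974]
eef_rot: [0.517, 0.488, -0.483, -0.511]
ft_force: [17.9, -2.2, -7.9]
width: 0.0395
```

```bash
python3 - <<'E'
from h import *
d=look("s25"); liftmm(d)
E
```

```text
29.15 [0.5042 0.0094 0.0976] [13.7 -1.3 -6.3] 0.0398
lift mm -0.0 (np.float64(266.53080997949877), np.int64(19)) (np.float64(266.5324390521808), np.int64(19))
```

>>> jog_arm --commands '[{"translation": [6, -0.3, 0], "twist": 0}, {"translation": [6, -0.3, 0.5], "twist": 0}, {"translation": [6, -0.3, 0.8], "twist": 0}, {"translation": [6, -0.3, 1.2], "twist": 0}, {"translation": [-6, 0.3, 0], "twist": 0}, {"translation": [-6, 0.3, 0.4], "twist": 0}, {"translation": [-6, 0.3, 0.4], "twist": 0}, {"translation": [-6, 0.3, 0.4], "twist": 0}, {"translation": [6, -0.3, 0], "twist": 0}, {"translation": [6, -0.3, 0.5], "twist": 0}, {"translation": [6, -0.3, 0.8], "twist": 0}, {"translation": [6, -0.3, 1.2], "twist": 0}]'

```text
time: 30.35
ee_pos: [0.521, 0.0087, 0.101]
eef_rot: [-0.512, -0.484, 0.488, 0.516]
ft_force: [-13.6, 0.9, 2.7]
width: 0.0396
```

```bash
python3 - <<'E'
from h import *
d=look("s26"); liftmm(d)
E
```

```text
30.4 [0.5218 0.0086 0.101 ] [-12.6   1.1   4.6] 0.0395
lift mm 0.1 (np.float64(266.53080997949877), np.int64(19)) (np.float64(266.4949969621077), np.int64(19))
```

View pics/s26.png

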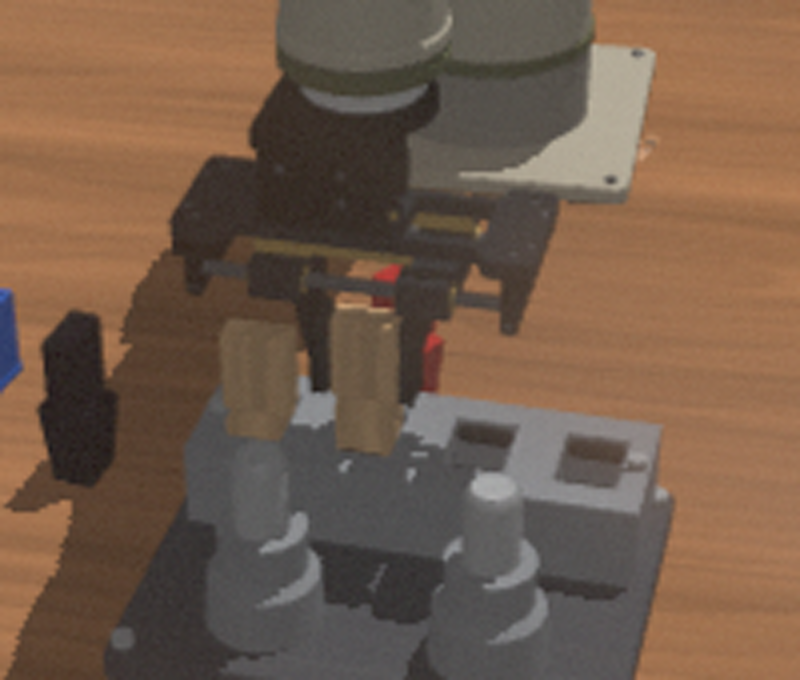

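>>> jog_arm --commands '[{"translation": [-6, 0.3, 0], "twist": 0}, {"translation": [-6, 0.3, 0.4], "twist": 0}, {"translation": [-6, 0.3, 0.4], "twist": 0}, {"translation": [-6, 0.3, 0.4], "twist": 0}, {"translation": [6, -0.3, 0], "twist": 0}, {"translation": [6, -0.3, 0.8], "twist": 0}, {"translation": [6, -0.3, 0.8], "twist": 0}, {"translation": [6, -0.3, 0.8], "twist": 0}, {"translation": [-6, 0.3, 0], "twist": 0}, {"translation": [-6, 0.3, 0.7], "twist": 0}, {"translation": [0, 0, 1], "twist": 0}, {"translation": [0, 0, 1], "twist": 0}]'

```text
time: 31.6
ee_pos: [0.5143, 0.009, 0.1092]
eef_rot: [0.515, 0.487, -0.484, -0.513]
ft_force: [4.8, -0.1, -3.5]
width: 0.0397
```

```bash
python3 - <<'E'
from h import *
d=look("s27"); liftmm(d)
E
```

```text
31.65 [0.5143 0.0089 0.1093] [ 4.8 -0.2 -1.7] 0.0395
lift mm 0.1 (np.float64(266.53080997949877), np.int64(19)) (np.float64(266.5052251841791), np.int64(19))
```

>>> jog_arm --commands '[{"translation": [0, 0, 20], "twist": 0}, {"translation": [0, 0, 40], "twist": 0}, {"translation": [0, 0, 40], "twist": 0}, {"translation": [-5, -20, 0], "twist": 0}, {"translation": [-7, -36, 0], "twist": -0.02}, {"translation": [-7, -36, 0], "twist": -0.02}, {"translation": [-7, -36, 0], "twist": -0.02}, {"translation": [-7, -36, 0], "twist": -0.02}, {"translation": [-7, -36, 0], "twist": -0.02}, {"translation": [-7, -36, 0], "twist": -0.02}, {"translation": [-7, -36, 0], "twist": -0.02}, {"translation": [-7, -36, 0], "twist": -0.02}, {"translation": [0, -18, 0], "twist": 0}, {"translation": [0, -5, 0], "twist": 0}, {"translation": [0, 0, 0], "twist": 0}]'

```text
time: 33.15
ee_pos: [0.4515, -0.3222, 0.2082]
eef_rot: [-0.551, -0.443, 0.443, 0.551]
ft_force: [0.7, 0.2, -0.2]
width: 0.0396
```

>>> jog_arm --commands '[{"translation": [0, 0, -30], "twist": 0}, {"translation": [0, 0, -40], "twist": 0}, {"translation": [0, 0, -35], "twist": 0}, {"translation": [0, 0, -20], "twist": 0}, {"translation": [0, 0, -10], "twist": 0}, {"translation": [0, 0, 0], "twist": 0}]'

```text
time: 33.75
ee_pos: [0.4516, -0.3207, 0.0726]
eef_rot: [-0.55, -0.443, 0.444, 0.551]
ft_force: [-0.6, 0.5, -0.6]
width: 0.0397
```

```bash
python3 - <<'E'
from h import *
d=look("s28",100,300,50,280,3)
E
```

```text
33.8 [ 0.4521 -0.3214  0.0738] [ 0.1  0.6 -0.7] 0.0399
```

View pics/s28.png

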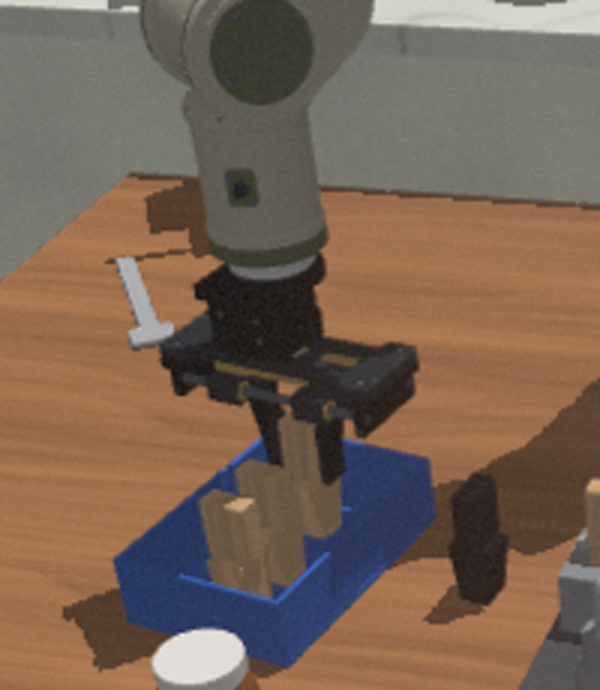

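>>> jog_arm --commands '[{"translation": [0, 0, 0], "twist": 0}, {"translation": [0, 0, 0], "twist": 0}, {"translation": [0, 0, 0], "twist": 0}, {"translation": [0, 0, 0], "twist": 0}, {"translation": [0, 0, 30], "twist": 0}, {"translation": [0, 0, 40], "twist": 0}, {"translation": [0, 0, 40], "twist": 0}, {"translation": [0, 0, 30], "twist": 0}, {"translation": [4, 15, 0], "twist": 0.02}, {"translation": [7, 32, 0], "twist": 0.02}, {"translation": [7, 32, 0], "twist": 0.02}, {"translation": [7, 32, 0], "twist": 0.02}, {"translation": [8, 32, 0], "twist": 0.02}, {"translation": [8, 32, 0], "twist": 0.02}, {"translation": [8, 32, 0], "twist": 0.02}, {"translation": [8, 32, 0], "twist": 0.02}, {"translation": [0, 20, 0], "twist": 0}, {"translation": [0, 10, 0], "twist": 0}, {"translation": [0, 0, 0], "twist": 0}]' --grip 0.44

```text
time: 35.7
ee_pos: [0.5083, -0.052, 0.213]
eef_rot: [-0.513, -0.486, 0.486, 0.514]
ft_force: [-1.2, -0.2, -0.6]
width: 0.0487
```

```bash
python3 - <<'E'
from h import *
d=look("s29",120,440,120,300,2); s=read_state()
c=snap("wrist","w4"); print(proj(c,[.5087,-.0539,.126]),read_state()["ee_pos"])
E
```

```text
35.75 [ 0.5083 -0.0534  0.2131] [ 0.3 -0.7  0.4] 0.0486
[319.29339901 247.60711861] [ 0.50836146 -0.05421346  0.21328201]
```

View pics/s29.png

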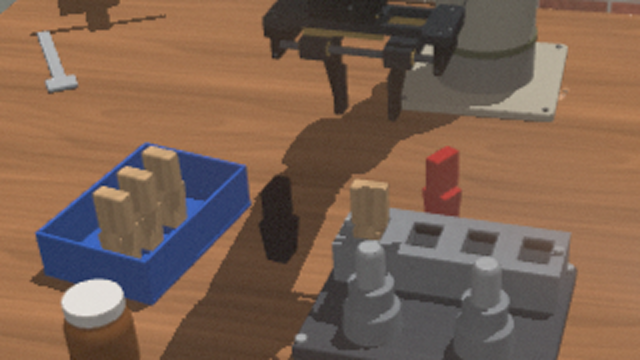

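View pics/w4.png

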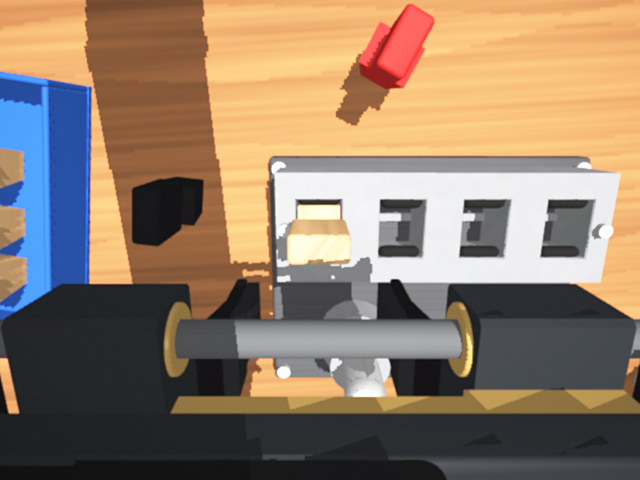

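>>> jog_arm --commands '[{"translation": [0, 0, -30], "twist": 0}, {"translation": [0, 0, -30], "twist": 0}, {"translation": [0, 0, -30], "twist": 0}, {"translation": [0, 0, -20], "twist": 0}, {"translation": [0, 0, -10], "twist": 0}, {"translation": [0, 0, -10], "twist": 0}, {"translation": [0, 0, 0], "twist": 0}]'

```text
time: 36.5
ee_pos: [0.5083, -0.0537, 0.0829]
eef_rot: [-0.514, -0.485, 0.486, 0.514]
ft_force: [0.3, -0.6, 0.1]
width: 0.0483
```

>>> jog_arm --commands '[{"translation": [0, 0, 0], "twist": 0}, {"translation": [0, 0, 0], "twist": 0}, {"translation": [0, 0, 0], "twist": 0}, {"translation": [0, 0, 0], "twist": 0}, {"translation": [5, -0.3, 0], "twist": 0}, {"translation": [5, -0.3, 0], "twist": 0}, {"translation": [-5, 0.3, 0], "twist": 0}, {"translation": [-5, 0.3, 0.4], "twist": 0}, {"translation": [-5, 0.3, 0.4], "twist": 0}, {"translation": [-5, 0.3, 0.4], "twist": 0}]' --grip 1 --grip_force 38

```text
time: 37.5
ee_pos: [0.5035, -0.0529, 0.0863]
eef_rot: [0.517, 0.488, -0.483, -0.511]
ft_force: [20.3, -2.5, -10.1]
width: 0.0398
```

```bash
python3 - <<'E'
from h import *
d=look("s30"); liftmm(d)
E
```

```text
37.55 [ 0.5028 -0.0529  0.0863] [ 17.3  -2.4 -10.1] 0.04
lift mm 0.6 (np.float64(266.53080997949877), np.int64(19)) (np.float64(266.330882129568), np.int64(19))
```

>>> jog_arm --commands '[{"translation": [5, -0.3, 0], "twist": 0}, {"translation": [5, -0.3, 0.4], "twist": 0}, {"translation": [5, -0.3, 0.8], "twist": 0}, {"translation": [6, -0.3, 1.2], "twist": 0}, {"translation": [-5, 0.3, 0], "twist": 0}, {"translation": [-5, 0.3, 0.4], "twist": 0}, {"translation": [-6, 0.3, 0.4], "twist": 0}, {"translation": [-6, 0.3, 0.2], "twist": 0}]'

```text
time: 38.35
ee_pos: [0.5025, -0.0528, 0.0897]
eef_rot: [0.517, 0.488, -0.483, -0.511]
ft_force: [19.1, -1.9, -10.5]
width: 0.0398
```

```bash
python3 - <<'E'
from h import *
d=look("s31"); liftmm(d)
E
```

```text
38.4 [ 0.5017 -0.0528  0.0897] [ 17.1  -2.6 -10.4] 0.04
lift mm 1.5 (np.float64(266.53080997949877), np.int64(19)) (np.float64(265.98627060074796), np.int64(19))
```

View pics/s31.png

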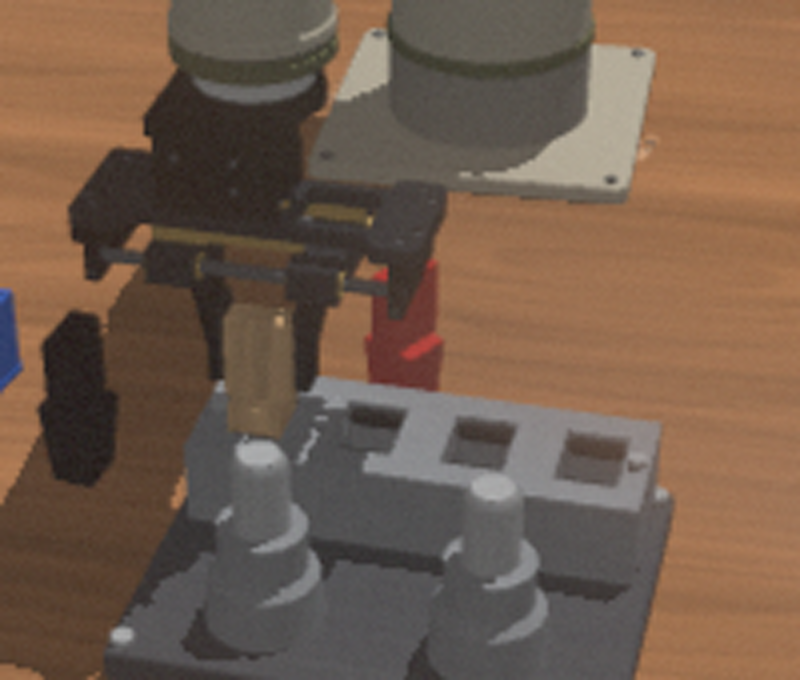

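>>> jog_arm --commands '[{"translation": [5, -0.3, 0], "twist": 0}, {"translation": [6, -0.3, 0.4], "twist": 0}, {"translation": [6, -0.3, 0.8], "twist": 0}, {"translation": [6, -0.3, 1.2], "twist": 0}, {"translation": [-6, 0.3, 0], "twist": 0}, {"translation": [-6, 0.3, 0.4], "twist": 0}, {"translation": [-6, 0.3, 0.4], "twist": 0}, {"translation": [-6, 0.3, 0.2], "twist": 0}]'

```text
time: 39.2
ee_pos: [0.5013, -0.0527, 0.0931]
eef_rot: [0.517, 0.488, -0.483, -0.511]
ft_force: [19.1, -3.0, -9.5]
width: 0.0398
```

```bash
python3 - <<'E'
from h import *
d=look("s32"); liftmm(d)
E
```

```text
39.25 [ 0.5003 -0.0526  0.0929] [ 14.7  -1.8 -11.3] 0.0398
lift mm 0.4 (np.float64(266.53080997949877), np.int64(19)) (np.float64(266.3723266499702), np.int64(19))
```

>>> jog_arm --commands '[{"translation": [6, -0.3, 0], "twist": 0}, {"translation": [6, -0.3, 0.5], "twist": 0}, {"translation": [6, -0.3, 0.8], "twist": 0}, {"translation": [6, -0.3, 1.2], "twist": 0}, {"translation": [-6, 0.3, 0], "twist": 0}, {"translation": [-6, 0.3, 0.4], "twist": 0}, {"translation": [-6, 0.3, 0.4], "twist": 0}, {"translation": [-6, 0.3, 0.4], "twist": 0}]'

```text
time: 40.05
ee_pos: [0.5009, -0.0526, 0.0966]
eef_rot: [0.517, 0.488, -0.483, -0.511]
ft_force: [17.1, -2.1, -10.3]
width: 0.0399
```

```bash
python3 - <<'E'
from h import *
d=look("s33"); liftmm(d)
E
```

```text
40.1 [ 0.5001 -0.0526  0.0967] [13.8 -1.4 -7.6] 0.04
lift mm 0.1 (np.float64(266.53080997949877), np.int64(19)) (np.float64(266.4822472848881), np.int64(19))
```

>>> jog_arm --commands '[{"translation": [6, -0.3, 0], "twist": 0}, {"translation": [6, -0.3, 0.5], "twist": 0}, {"translation": [6, -0.3, 0.8], "twist": 0}, {"translation": [6, -0.3, 1.2], "twist": 0}, {"translation": [-6, 0.3, 0], "twist": 0}, {"translation": [-6, 0.3, 0.4], "twist": 0}, {"translation": [-6, 0.3, 0.4], "twist": 0}, {"translation": [-6, 0.3, 0.4], "twist": 0}, {"translation": [6, -0.3, 0], "twist": 0}, {"translation": [6, -0.3, 0.5], "twist": 0}, {"translation": [6, -0.3, 0.8], "twist": 0}, {"translation": [6, -0.3, 1.2], "twist": 0}]'

```text
time: 41.3
ee_pos: [0.5168, -0.0535, 0.1002]
eef_rot: [-0.512, -0.484, 0.487, 0.516]
ft_force: [-14.3, 1.4, 3.1]
width: 0.0392
```

```bash
python3 - <<'E'
from h import *
d=look("s34"); liftmm(d)
E
```

```text
41.35 [ 0.5177 -0.0536  0.1002] [-12.7   1.5   4.8] 0.0401
lift mm 0.1 (np.float64(266.53080997949877), np.int64(19)) (np.float64(266.4996558996632), np.int64(19))
```

View pics/s34.png

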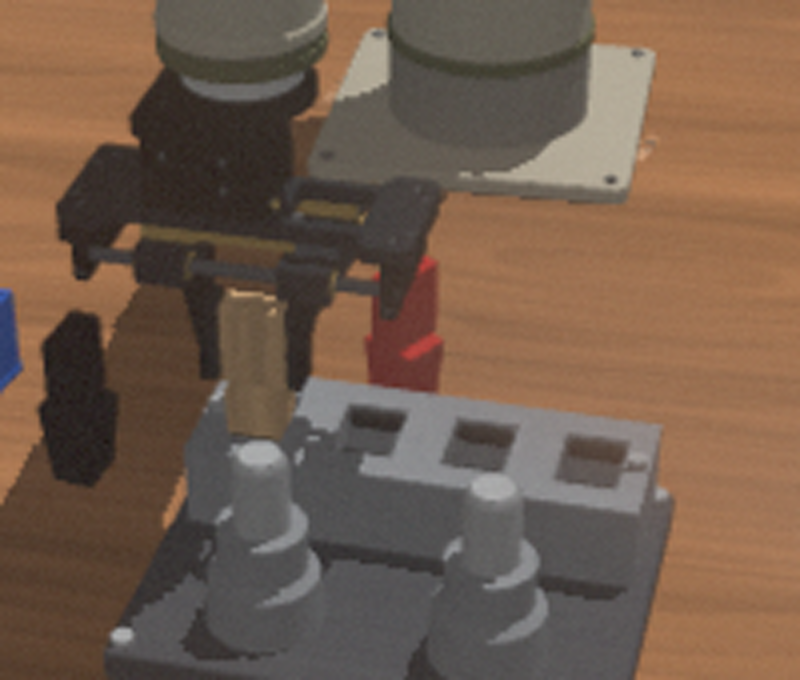

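>>> jog_arm --commands '[{"translation": [-6, 0.3, 0], "twist": 0}, {"translation": [-6, 0.3, 0.4], "twist": 0}, {"translation": [-6, 0.3, 0.4], "twist": 0}, {"translation": [-6, 0.3, 0.4], "twist": 0}, {"translation": [6, -0.3, 0], "twist": 0}, {"translation": [6, -0.3, 0.8], "twist": 0}, {"translation": [6, -0.3, 0.8], "twist": 0}, {"translation": [6, -0.3, 0.8], "twist": 0}, {"translation": [-6, 0.3, 0], "twist": 0}, {"translation": [-6, 0.3, 0.7], "twist": 0}, {"translation": [0, 0, 1], "twist": 0}, {"translation": [0, 0, 1], "twist": 0}]'

```text
time: 42.55
ee_pos: [0.5104, -0.053, 0.1084]
eef_rot: [0.515, 0.487, -0.484, -0.513]
ft_force: [5.7, -0.9, -3.3]
width: 0.0393
```

```bash
python3 - <<'E'
from h import *
d=look("s35"); liftmm(d)
E
```

```text
42.6 [ 0.5104 -0.0531  0.1085] [ 6.  -0.6 -1.6] 0.04
lift mm 0.1 (np.float64(266.53080997949877), np.int64(19)) (np.float64(266.5103592314158), np.int64(19))
```

>>> jog_arm --commands '[{"translation": [0, 0, 20], "twist": 0}, {"translation": [0, 0, 40], "twist": 0}, {"translation": [0, 0, 40], "twist": 0}, {"translation": [-5, -15, 0], "twist": 0}, {"translation": [-12, -30, 0], "twist": -0.02}, {"translation": [-12, -30, 0], "twist": -0.02}, {"translation": [-12, -30, 0], "twist": -0.02}, {"translation": [-12, -30, 0], "twist": -0.02}, {"translation": [-12, -30, 0], "twist": -0.02}, {"translation": [-12, -30, 0], "twist": -0.02}, {"translation": [-12, -30, 0], "twist": -0.02}, {"translation": [-10, -20, 0], "twist": -0.02}, {"translation": [-4, -10, 0], "twist": 0}, {"translation": [0, -3, 0], "twist": 0}, {"translation": [0, 0, 0], "twist": 0}]'

```text
time: 44.1
ee_pos: [0.406, -0.3105, 0.2073]
eef_rot: [-0.551, -0.443, 0.443, 0.551]
ft_force: [0.4, -0.0, -0.2]
width: 0.0398
```

```bash
python3 - <<'E'
from h import *
d=look("s36",100,300,50,280,3)
c=snap("wrist","w5")
E
```

```text
44.15 [ 0.4063 -0.3101  0.2073] [-1.   0.1 -0.5] 0.0396
```

View pics/s36.png

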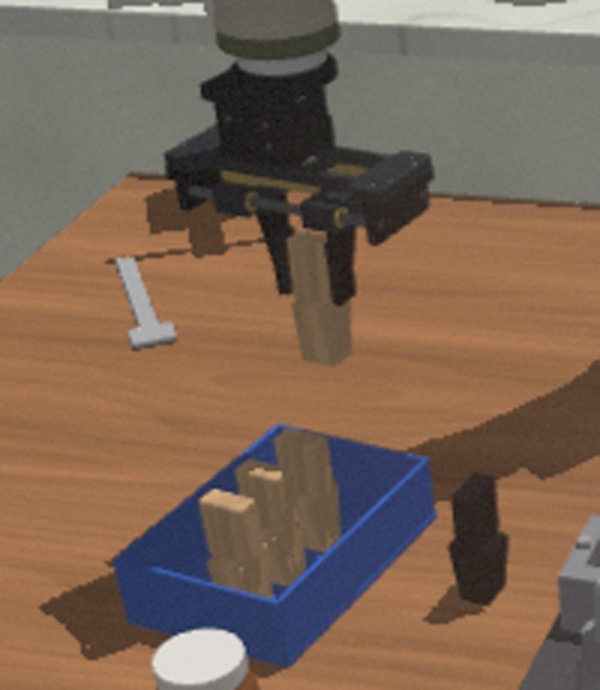

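View pics/w5.png

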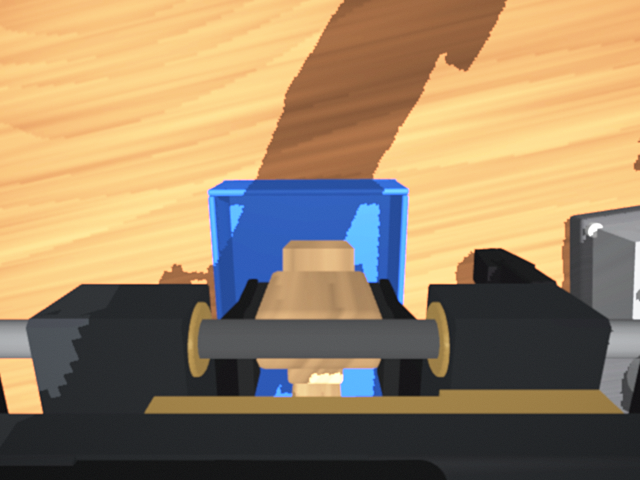

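>>> jog_arm --commands '[{"translation": [0, 0, -30], "twist": 0}, {"translation": [0, 0, -40], "twist": 0}, {"translation": [0, 0, -30], "twist": 0}, {"translation": [0, 0, -20], "twist": 0}, {"translation": [0, 0, -14], "twist": 0}, {"translation": [0, 0, 0], "twist": 0}]'

```text
time: 44.8
ee_pos: [0.4055, -0.3101, 0.0723]
eef_rot: [-0.55, -0.443, 0.444, 0.551]
ft_force: [0.6, 0.1, -0.1]
width: 0.0398
```

```bash
python3 - <<'E'
from h import *
d=look("s37",100,300,50,280,3)
E
```

```text
44.85 [ 0.4058 -0.3107  0.0735] [-0.  -0.6  0. ] 0.04
```

View pics/s37.png

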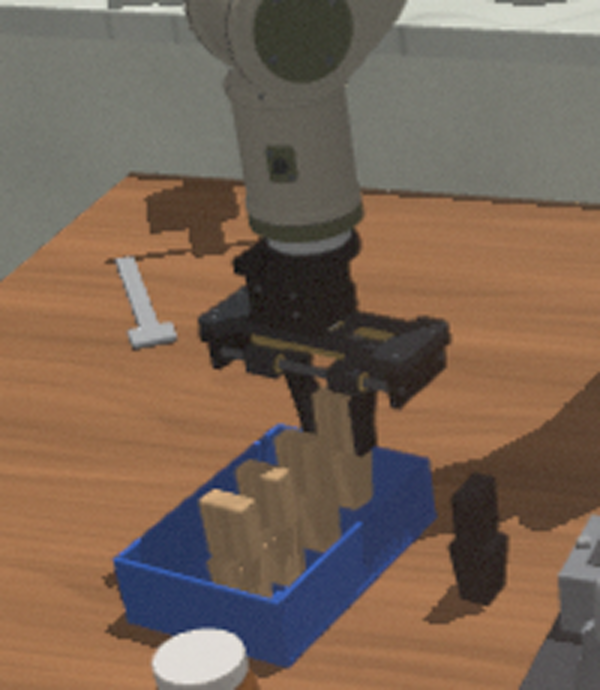

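>>> jog_arm --commands '[{"translation": [0, 0, 0], "twist": 0}, {"translation": [0, 0, 0], "twist": 0}, {"translation": [0, 0, 0], "twist": 0}, {"translation": [0, 0, 0], "twist": 0}, {"translation": [0, 0, 30], "twist": 0}, {"translation": [0, 0, 40], "twist": 0}, {"translation": [0, 0, 40], "twist": 0}, {"translation": [0, 0, 40], "twist": 0}, {"translation": [5, 20, 0], "twist": 0.02}, {"translation": [5, 40, 0], "twist": 0.02}, {"translation": [5, 40, 0], "twist": 0.02}, {"translation": [5, 40, 0], "twist": 0.02}, {"translation": [5, 40, 0], "twist": 0.02}, {"translation": [0, 40, 0], "twist": 0.02}, {"translation": [0, 40, 0], "twist": 0.02}, {"translation": [0, 20, 0], "twist": 0.02}, {"translation": [0, 0, 0], "twist": 0}]' --grip 0.44

```text
time: 46.55
ee_pos: [0.4306, -0.0288, 0.2237]
eef_rot: [-0.513, -0.487, 0.487, 0.513]
ft_force: [0.6, -0.6, 0.1]
width: 0.0485
```

```bash
python3 - <<'E'
from h import *
d=look("s38",120,520,120,360,2)
c=snap("top","t38")
E
```

```text
46.6 [ 0.4306 -0.0308  0.2237] [ 0.5 -1.   0.5] 0.0489
```

View pics/s38.png

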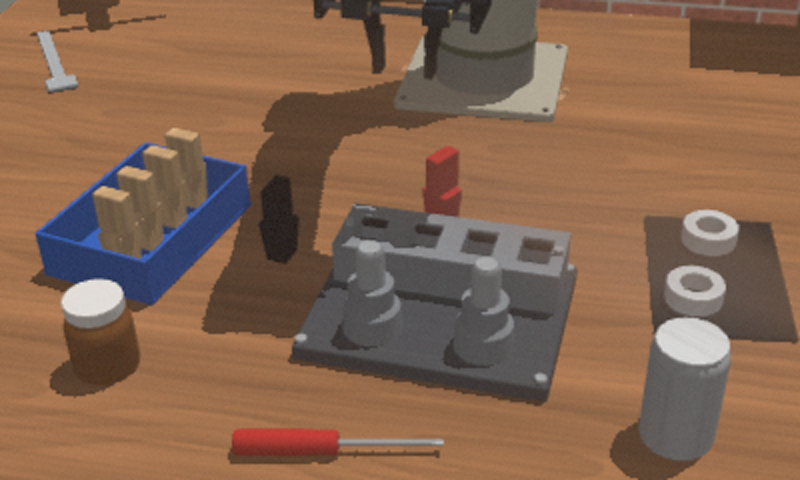

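View pics/t38.png

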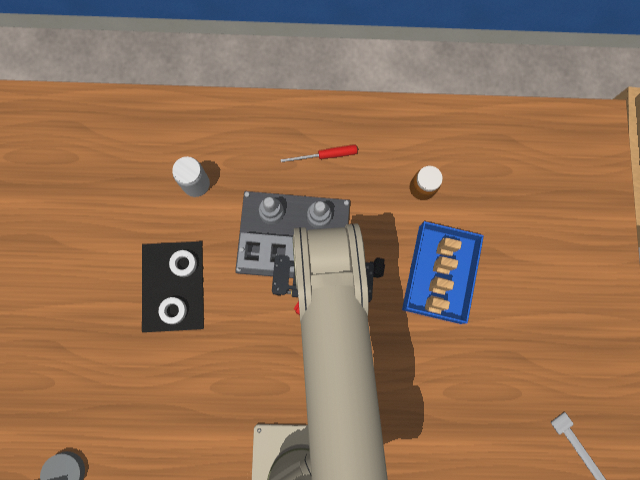

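```bash
cat >> h.py <<'E'
def rings(c,z=.030,thr=None,box=(120,240,200,345)):
    u0,u1,v0,v1=box; g=gray(c["img"])
    hsv=cv2.cvtColor(c["img"],cv2.COLOR_RGB2HSV)
    m=((hsv[:,:,1]<60)&(g>(thr or 125))).astype(np.uint8)*255
    k=np.zeros_like(m); k[v0:v1,u0:u1]=m[v0:v1,u0:u1]
    out=[]
    for q in cv2.findContours(k,cv2.RETR_EXTERNAL,cv2.CHAIN_APPROX_NONE)[0]:
        if cv2.contourArea(q)<150: continue
        e=cv2.fitEllipse(q); out.append((np.array(e[0]).round(2),np.array(e[1]).round(1),onz(c,*e[0],z).round(4)))
    return out
E
python3 - <<'E'
from h import *
c=snap("top"); 
for t in (110,150,190): print(t,rings(c,thr=t))
d=snap("scene")
for t in (110,150): print(t,rings(d,thr=t,box=(445,500,215,285)))
E
```

```text
110 [(array([171.3 , 310.21]), array([25.4, 26.6]), array([0.3755, 0.3231, 0.03  ])), (array([181.69, 262.8 ]), array([24.9, 25.9]), array([0.4912, 0.306 , 0.03  ]))]
150 [(array([171.18, 310.13]), array([24.8, 26.2]), array([0.3757, 0.3234, 0.03  ])), (array([181.6 , 262.62]), array([24.5, 25.4]), array([0.4917, 0.3063, 0.03  ]))]
190 [(array([171.13, 310.02]), array([24.1, 25.1]), array([0.376 , 0.3236, 0.03  ])), (array([181.68, 262.6 ]), array([23.8, 24.4]), array([0.4917, 0.3061, 0.03  ]))]
110 [(array([467.16, 264.68]), array([24.8, 30.4]), array([0.5094, 0.3045, 0.03  ])), (array([474.59, 235.73]), array([22.3, 28.7]), array([0.3952, 0.3214, 0.03  ]))]
150 [(array([467.69, 261.12]), array([15.9, 28.7]), array([0.4964, 0.3056, 0.03  ])), (array([475.12, 232.  ]), array([14. , 26.8]), array([0.3795, 0.3228, 0.03  ]))]
```

>>> jog_arm --commands '[{"translation": [20, 5, 10], "twist": 0}, {"translation": [30, 10, 10], "twist": 0}, {"translation": [30, 10, 10], "twist": 0}, {"translation": [30, 10, 10], "twist": 0}, {"translation": [30, 10, 0], "twist": 0}, {"translation": [30, 10, 0], "twist": 0}, {"translation": [20, 5, 0], "twist": 0}, {"translation": [4, 3, 0], "twist": 0}, {"translation": [0, 0, 0], "twist": 0}, {"translation": [0, 0, 0], "twist": 0}]' --grip 0

```text
time: 47.75
ee_pos: [0.624, 0.0306, 0.2638]
eef_rot: [0.514, 0.485, -0.485, -0.514]
ft_force: [-0.0, -0.4, 1.0]
width: 0.087
```

```bash
python3 - <<'E'
from h import *
c=snap("wrist","w6"); print(read_state()["ee_pos"])
for p in [(.6204,-.0272,.125),(.6272,.0926,.125)]: print(proj(c,p))
E
```

```text
[0.62391124 0.03081073 0.26402715]
[240.93904087 227.31539458]
[404.26334194 227.0191732 ]
```

View pics/w6.png

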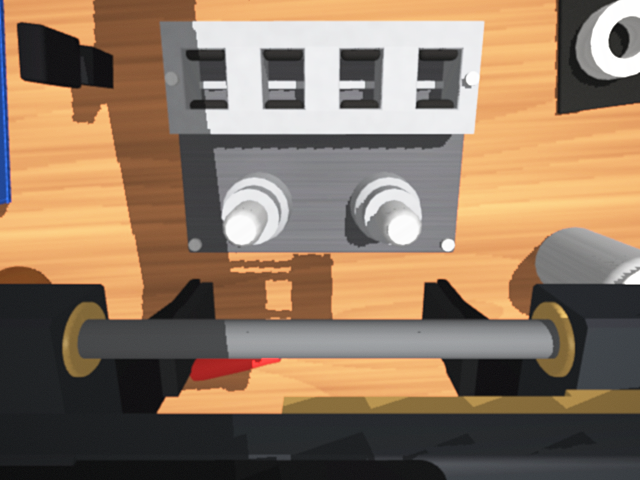

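```bash
python3 - <<'E'
from h import *
c=snap("wrist"); crop(c,205,440,165,255,"w6b",3)
g=gray(c["img"])
for t in (235,245,250):
  for (u0,u1) in ((215,275),(375,435)):
    m=np.zeros_like(g); m[205:255,u0:u1]=(g[205:255,u0:u1]>t)*255
    q=max(cv2.findContours(m,0,1)[0],key=cv2.contourArea); e=cv2.fitEllipse(q); print(t,np.round(e[0],1),np.round(e[1],1),onz(c,*e[0],.125).round(4))
c=snap("top"); crop(c,250,345,185,235,"t6b",8)
print(onz(c,230+194/5,185+82/5,.125))
d=snap("scene"); crop(d,285,390,230,275,"s6b",7)
for p in [(.6224,-.0267,.125),(.629,.0933,.125),(.6204,-.0272,.125),(.6272,.0926,.125)]: print(proj(c,p).round(1),((proj(c,p)-[250,185]+.5)*8).round(),proj(d,p).round(1),((proj(d,p)-[285,230]+.5)*7).round())
E
```

```text
235 [240.6 228.6] [29.4 29.5] [ 0.6214 -0.0274  0.125 ]
235 [403.  228.6] [28.1 30.7] [0.6284 0.092  0.125 ]
245 [240.3 229.1] [27.4 28.6] [ 0.6218 -0.0276  0.125 ]
245 [402.9 229. ] [27.1 29. ] [0.6287 0.0919 0.125 ]
250 [239.8 229.1] [24.6 27.4] [ 0.6218 -0.028   0.125 ]
250 [402.7 229.3] [26.5 27.8] [0.6289 0.0917 0.125 ]
[0.62803101 0.09237557 0.125     ]
[319.8 205.2] [562. 166.] [304.8 242.7] [142.  92.]
[268.4 201. ] [151. 132.] [363.5 251.1] [553. 151.]
[320. 206.] [564. 172.] [304.8 242.1] [142.  88.]
[268.7 201.7] [154. 138.] [363.3 250.5] [552. 147.]
```

View pics/w6b.png

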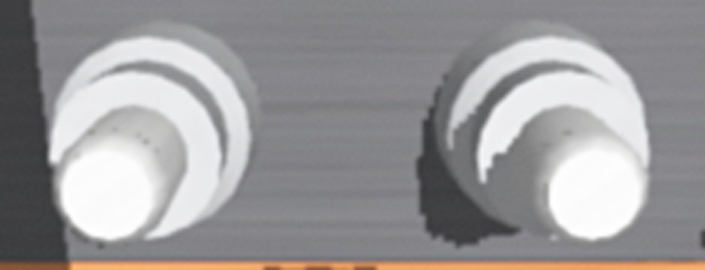

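View pics/t6b.png

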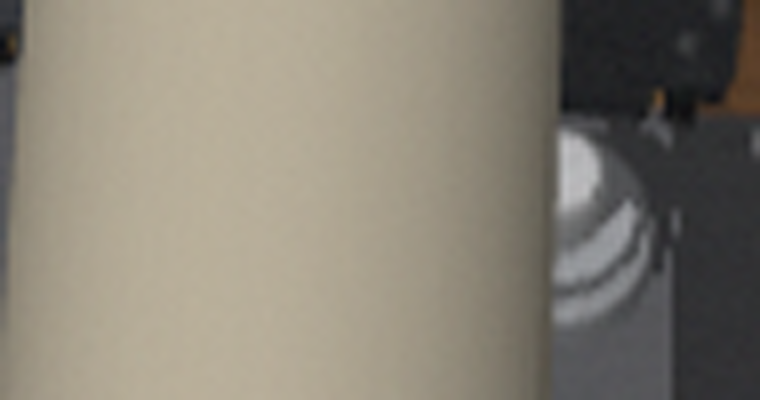

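View pics/s6b.png

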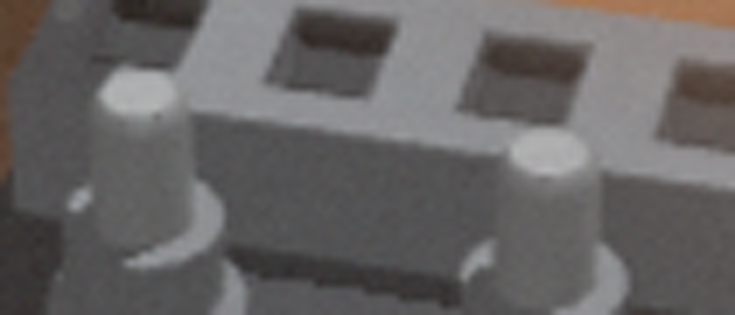

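>>> jog_arm --commands '[{"translation": [-15, 15, 0], "twist": 0}, {"translation": [-20, 35, 0], "twist": 0}, {"translation": [-20, 40, 0], "twist": 0}, {"translation": [-20, 40, 0], "twist": 0}, {"translation": [-20, 40, 0], "twist": 0}, {"translation": [-20, 40, -20], "twist": 0}, {"translation": [-15, 40, -25], "twist": 0}, {"translation": [-2, 20, -30], "twist": 0}, {"translation": [0, 5, -20], "twist": 0}, {"translation": [0, 0, 0], "twist": 0}, {"translation": [0, 0, 0], "twist": 0}]'

```text
time: 49.05
ee_pos: [0.4929, 0.3062, 0.1694]
eef_rot: [0.514, 0.486, -0.485, -0.514]
ft_force: [0.5, 0.5, 0.1]
width: 0.0873
```

```bash
python3 - <<'E'
from h import *
c=snap("wrist","w7"); print(read_state()["ee_pos"])
print(proj(c,[.4918,.306,.03])); 
P=[read_state()["ee_pos"]]
t=snap("top"); print(rings(t))
E
```

```text
[0.49346655 0.30613128 0.17010667]
[319.43260027 225.81256362]
[(array([140.34, 222.21]), array([ 5.7, 60.9]), array([0.5898, 0.4149, 0.03  ])), (array([144.18, 299.88]), array([ 51.1, 169.8]), array([0.3986, 0.39  , 0.03  ]))]
```

View pics/w7.png

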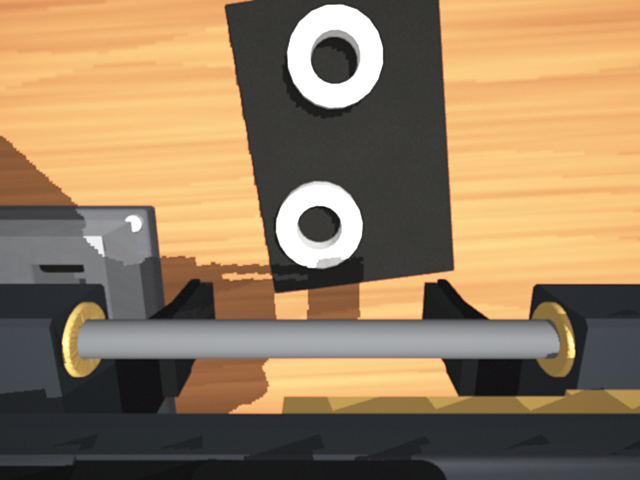

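>>> jog_arm --commands '[{"translation": [-1, 0, -30], "twist": 0}, {"translation": [0, 0, -40], "twist": 0}, {"translation": [0, 0, -40], "twist": 0}, {"translation": [0, 0, -25], "twist": 0}, {"translation": [0, 0, -15], "twist": 0}, {"translation": [0, 0, -8], "twist": 0}, {"translation": [0, 0, 0], "twist": 0}, {"translation": [0, 0, 0], "twist": 0}]'

```text
time: 49.95
ee_pos: [0.4925, 0.3074, 0.012]
eef_rot: [0.514, 0.486, -0.485, -0.514]
ft_force: [0.6, 0.9, -0.4]
width: 0.0869
```

>>> jog_arm --commands '[{"translation": [0, 0, 0], "twist": 0}, {"translation": [0, 0, 0], "twist": 0}, {"translation": [0, 0, 0], "twist": 0}, {"translation": [0, 0, 0], "twist": 0}, {"translation": [0, 0, 0], "twist": 0}, {"translation": [0, 0, 0], "twist": 0}]' --grip 1 --grip_force 40

```text
time: 50.55
ee_pos: [0.4917, 0.307, 0.0109]
eef_rot: [-0.514, -0.486, 0.485, 0.514]
ft_force: [-0.8, 0.3, 5.8]
width: 0.0633
```

```bash
python3 - <<'E'
from h import *
d=look("s40",400,540,200,360,5)
E
```

```text
50.6 [0.4917 0.307  0.0109] [-1.6 -1.1  6.1] 0.0635
```

View pics/s40.png

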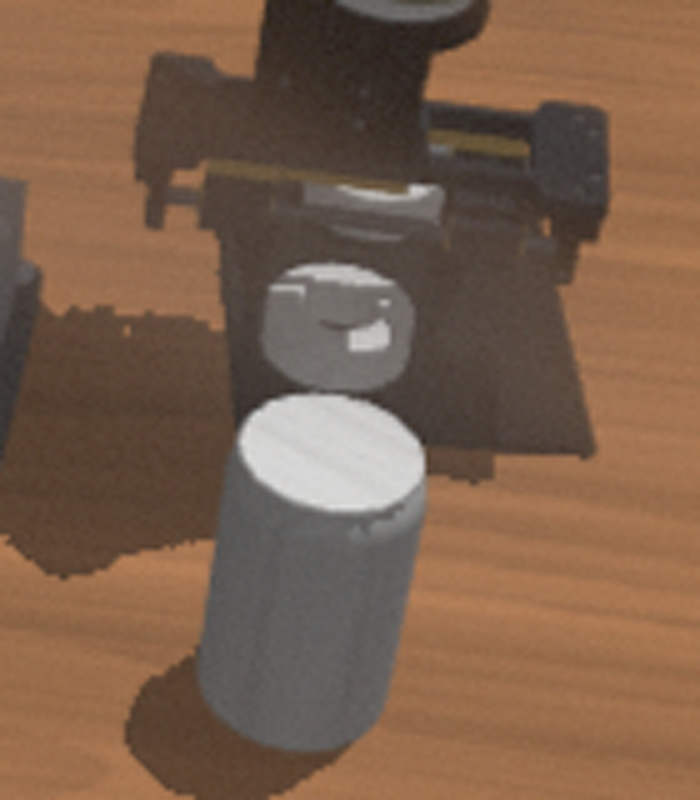

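>>> jog_arm --commands '[{"translation": [0, 0, 20], "twist": 0}, {"translation": [0, 0, 40], "twist": 0}, {"translation": [0, 0, 40], "twist": 0}, {"translation": [0, 0, 40], "twist": 0}, {"translation": [7, -14, 10], "twist": 0}, {"translation": [20, -30, 0], "twist": 0}, {"translation": [20, -30, 0], "twist": 0}, {"translation": [20, -30, 0], "twist": 0}, {"translation": [20, -30, 0], "twist": 0}, {"translation": [20, -30, 0], "twist": 0}, {"translation": [15, -30, 0], "twist": 0}, {"translation": [10, -15, 0], "twist": 0}, {"translation": [5, -5, 0], "twist": 0}, {"translation": [0, 0, 0], "twist": 0}, {"translation": [0, 0, 0], "twist": 0}]'

```text
time: 52.1
ee_pos: [0.6279, 0.0942, 0.1599]
eef_rot: [-0.513, -0.486, 0.486, 0.514]
ft_force: [0.3, 0.1, -1.7]
width: 0.0636
```

```bash
python3 - <<'E'
from h import *
P=[]
for i in range(4): camera("scene"); P.append(read_state()["ee_pos"])
print(np.mean(P,0),np.std(P,0))
d=look("s41",290,420,170,290,6); c=snap("wrist","w8")
T=np.mean(P,0)
print(proj(c,[*T[:2],.186]),proj(d,[*T[:2],.186]),((proj(d,[*T[:2],.186])-[290,170]+.5)*6).round())
print(((proj(d,[.6287,.0925,.125])-[290,170]+.5)*6).round())
E
```

```text
[0.62806524 0.09440596 0.16037067] [9.07347109e-05 1.56928947e-04 1.52400786e-04]
52.35 [0.6283 0.0939 0.1606] [ 0.1 -0.4 -1.4] 0.0635
[322.76177046 333.50841856] [365.0602862 225.1326841] [453. 334.]
[442. 489.]
```

View pics/s41.png

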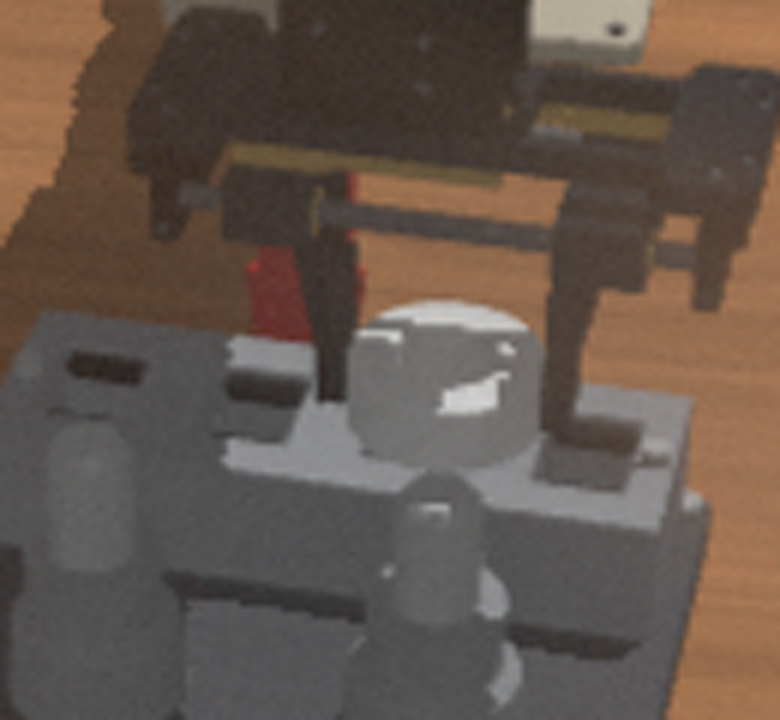

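View pics/w8.png

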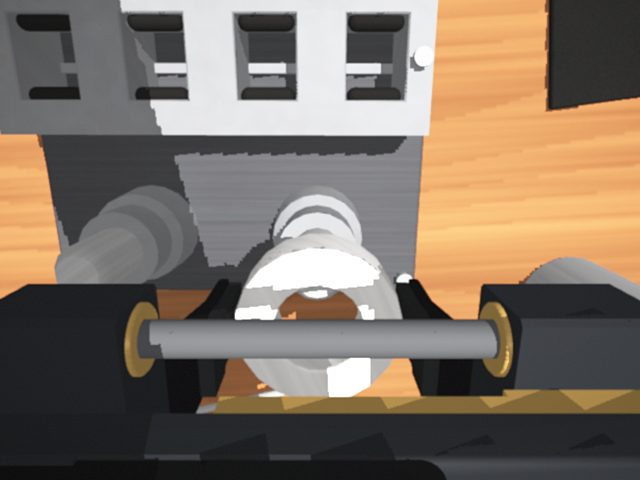

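>>> jog_arm --commands '[{"translation": [0.5, -0.7, -10], "twist": 0}, {"translation": [0, 0, -10], "twist": 0}, {"translation": [0, 0, -5], "twist": 0}, {"translation": [0, 0, -3], "twist": 0}, {"translation": [0, 0, -3], "twist": 0}, {"translation": [0, 0, -3], "twist": 0}, {"translation": [0, 0, 0], "twist": 0}]'

```text
time: 53.1
ee_pos: [0.629, 0.0922, 0.1262]
eef_rot: [-0.514, -0.485, 0.486, 0.514]
ft_force: [0.0, -0.6, -2.0]
width: 0.0637
```

```bash
python3 - <<'E'
from h import *
d=look("s42",290,420,170,290,6); c=snap("wrist","w9")
E
```

```text
53.15 [0.6291 0.0922 0.1265] [-0.1 -1.4 -1.8] 0.0638
```

View pics/s42.png

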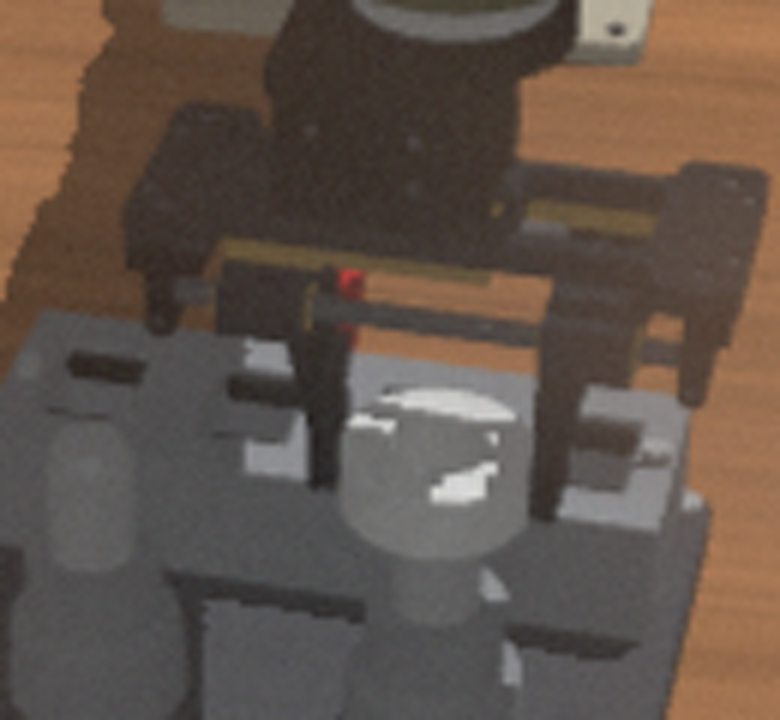

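View pics/w9.png

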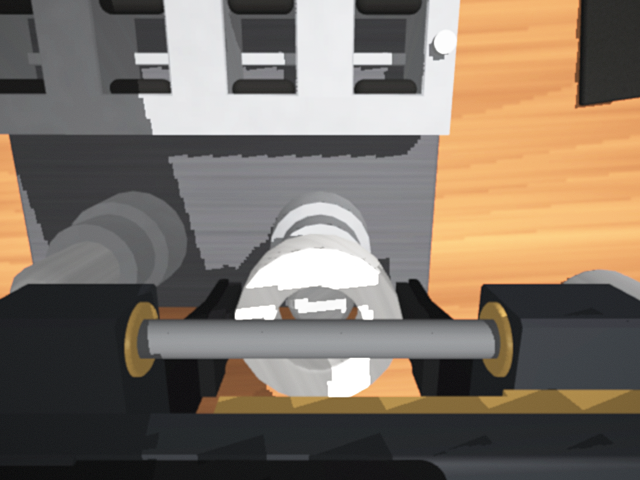

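>>> jog_arm --commands '[{"translation": [0, 0, -4], "twist": 0}, {"translation": [0, 0, -4], "twist": 0}, {"translation": [0, 0, -4], "twist": 0}, {"translation": [0, 0, -4], "twist": 0}, {"translation": [0, 0, 0], "twist": 0}]'

```text
time: 53.7
ee_pos: [0.6287, 0.0921, 0.1097]
eef_rot: [-0.514, -0.485, 0.486, 0.514]
ft_force: [-1.4, 0.6, -1.3]
width: 0.0637
```

>>> jog_arm --commands '[{"translation": [0, 0, -4], "twist": 0}, {"translation": [0, 0, -4], "twist": 0}, {"translation": [0, 0, -4], "twist": 0}, {"translation": [0, 0, -4], "twist": 0}, {"translation": [0, 0, -3], "twist": 0}, {"translation": [0, 0, -2], "twist": 0}, {"translation": [0, 0, 0], "twist": 0}]'

```text
time: 54.4
ee_pos: [0.629, 0.0921, 0.0893]
eef_rot: [-0.514, -0.485, 0.486, 0.514]
ft_force: [0.0, 0.7, -1.0]
width: 0.0637
```

```bash
python3 - <<'E'
from h import *
d=look("s43",290,420,170,290,6); c=snap("wrist","w10")
E
```

```text
54.45 [0.6291 0.0921 0.0895] [-0.2  0.8 -1.6] 0.0635
```

View pics/s43.png

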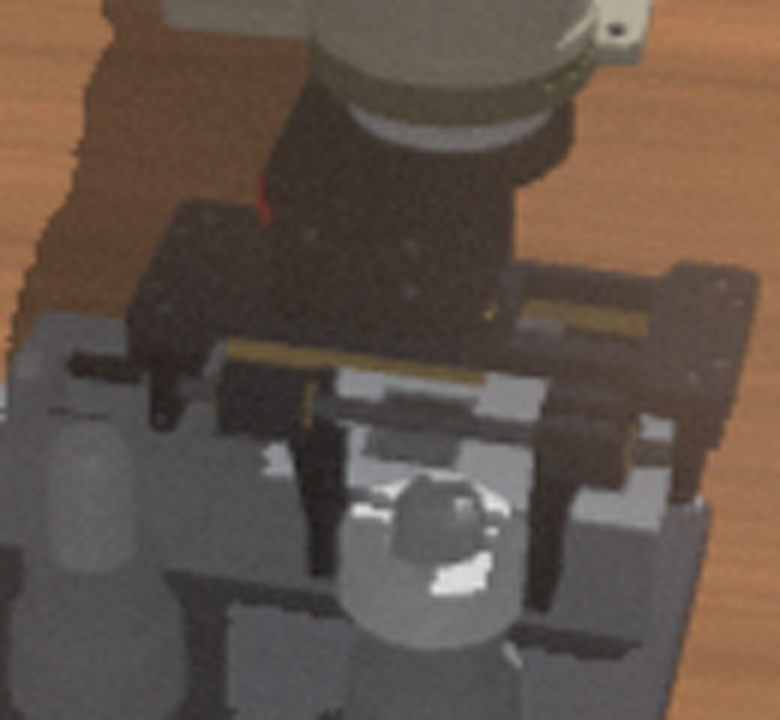

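>>> jog_arm --commands '[{"translation": [0, 0, -2], "twist": 0}, {"translation": [0, 0, -1.5], "twist": 0}, {"translation": [0, 0, -1], "twist": 0}, {"translation": [0, 0, 0], "twist": 0}]'

```text
time: 54.9
ee_pos: [0.6291, 0.0922, 0.085]
eef_rot: [-0.514, -0.486, 0.486, 0.514]
ft_force: [0.4, 0.0, -1.7]
width: 0.0638
```

>>> jog_arm --commands '[{"translation": [0, 0, -1], "twist": 0}, {"translation": [0, 0, -1], "twist": 0}, {"translation": [0, 0, 0], "twist": 0}]'

```text
time: 55.2
ee_pos: [0.6292, 0.0922, 0.0849]
eef_rot: [-0.514, -0.486, 0.485, 0.514]
ft_force: [-8.0, -0.5, 15.0]
width: 0.0634
```

>>> jog_arm --commands '[{"translation": [0, 0, 1], "twist": 0}, {"translation": [0, 0, 0], "twist": 0}, {"translation": [0, 0, 0], "twist": 0}, {"translation": [0, 0, 0], "twist": 0}, {"translation": [0, 0, 0], "twist": 0}, {"translation": [0, 0, 20], "twist": 0}, {"translation": [0, 0, 40], "twist": 0}, {"translation": [0, 0, 40], "twist": 0}, {"translation": [-10, 10, 20], "twist": 0}, {"translation": [-30, 30, 0], "twist": 0}, {"translation": [-30, 30, 0], "twist": 0}, {"translation": [-30, 30, 0], "twist": 0}, {"translation": [-30, 30, 0], "twist": 0}, {"translation": [0, 0, 0], "twist": 0}]' --grip 0

```text
time: 56.6
ee_pos: [0.4952, 0.2275, 0.204]
eef_rot: [-0.511, -0.488, 0.488, 0.513]
ft_force: [0.2, -0.1, 0.5]
width: 0.0873
```

```bash
python3 - <<'E'
from h import *
d=look("s44",270,530,170,350,3); c=snap("wrist","w11"); t=snap("top","t44")
E
```

```text
56.65 [0.4972 0.2249 0.2042] [ 0.5 -0.7  0.3] 0.0868
```

View pics/s44.png

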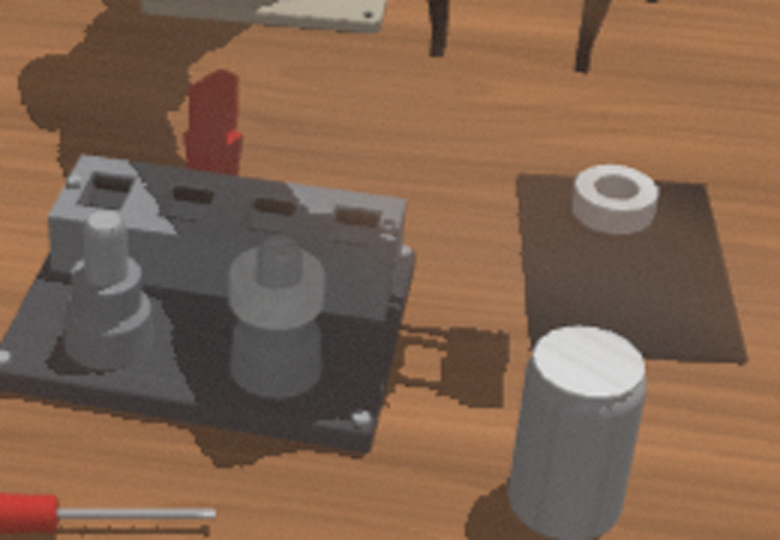

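View pics/w11.png

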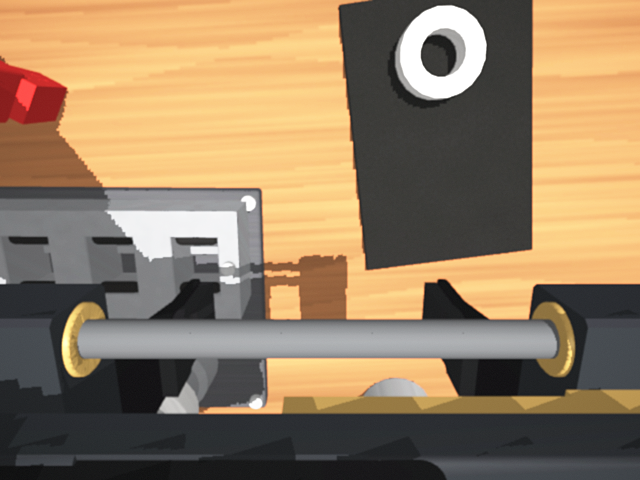

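View pics/t44.png

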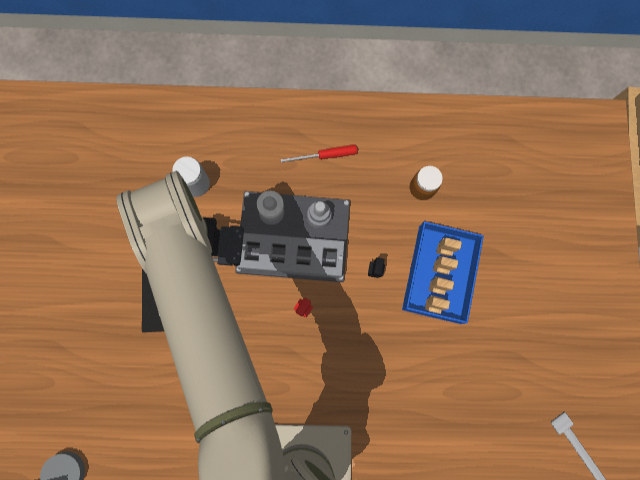

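```bash
python3 - <<'E'
from h import *
c=snap("wrist"); print(rings(c,thr=200,box=(350,540,0,130)),proj(c,[.3758,.3234,.03]),read_state()["ee_pos"])
d=snap("scene"); print(rings(d,thr=150,box=(445,500,215,260)))
E
```

```text
[(array([446.38,  46.99]), array([84.1, 93.9]), array([0.3768, 0.3222, 0.03  ]))] [447.99145455  45.43231112] [0.49975979 0.22121828 0.20415062]
[(array([475.07, 232.03]), array([14.1, 26.8]), array([0.3796, 0.3226, 0.03  ]))]
```

>>> jog_arm --commands '[{"translation": [-25, 20, 0], "twist": 0}, {"translation": [-30, 30, 0], "twist": 0}, {"translation": [-30, 30, -10], "twist": 0}, {"translation": [-25, 15, -10], "twist": 0}, {"translation": [-13, 7, -15], "twist": 0}, {"translation": [0, 0, 0], "twist": 0}, {"translation": [0, 0, 0], "twist": 0}, {"translation": [0, 0, 0], "twist": 0}]'

```text
time: 57.65
ee_pos: [0.3779, 0.3233, 0.1699]
eef_rot: [0.515, 0.485, -0.485, -0.515]
ft_force: [-0.1, 0.2, -1.3]
width: 0.0867
```

```bash
python3 - <<'E'
from h import *
P=[]
for i in range(3): c=camera("wrist"); P.append(read_state()["ee_pos"])
cv2.imwrite("pics/w12.png",c["img"][:,:,::-1])
print(np.mean(P,0),rings(c,thr=200,box=(230,420,130,279)),proj(c,[*np.mean(P,0)[:2],.03]))
E
```

```text
[0.37748452 0.32355356 0.16972367] [(array([318.39, 223.18]), array([82.5, 86. ]), array([0.3745, 0.3228, 0.03  ]))] [319.61335777 227.0913503 ]
```

View pics/w12.png

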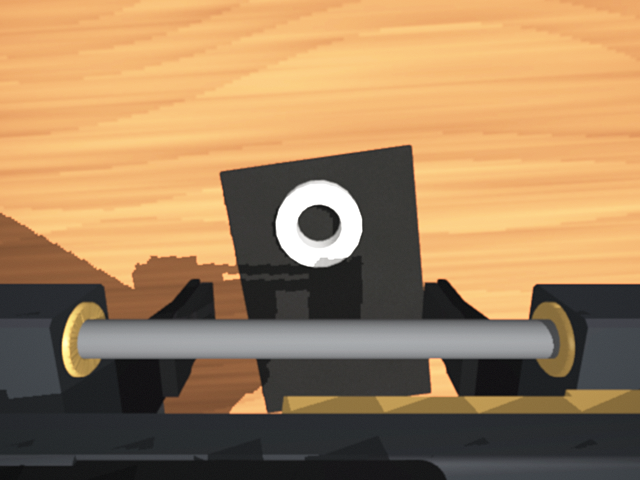

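>>> jog_arm --commands '[{"translation": [-1, 0, -30], "twist": 0}, {"translation": [0, 0, -40], "twist": 0}, {"translation": [0, 0, -40], "twist": 0}, {"translation": [0, 0, -25], "twist": 0}, {"translation": [0, 0, -15], "twist": 0}, {"translation": [0, 0, -8], "twist": 0}, {"translation": [0, 0, 0], "twist": 0}, {"translation": [0, 0, 0], "twist": 0}]'

```text
time: 58.6
ee_pos: [0.3757, 0.3245, 0.0119]
eef_rot: [-0.514, -0.486, 0.485, 0.514]
ft_force: [-0.1, -0.4, 1.1]
width: 0.0868
```

>>> jog_arm --commands '[{"translation": [0, 0, 0], "twist": 0}, {"translation": [0, 0, 0], "twist": 0}, {"translation": [0, 0, 0], "twist": 0}, {"translation": [0, 0, 0], "twist": 0}, {"translation": [0, 0, 0], "twist": 0}, {"translation": [0, 0, 0], "twist": 0}]' --grip 1 --grip_force 40

```text
time: 59.2
ee_pos: [0.3752, 0.3243, 0.0114]
eef_rot: [-0.514, -0.486, 0.485, 0.514]
ft_force: [-1.1, -0.9, 5.3]
width: 0.0627
```

>>> jog_arm --commands '[{"translation": [0, 0, 20], "twist": 0}, {"translation": [0, 0, 40], "twist": 0}, {"translation": [0, 0, 40], "twist": 0}, {"translation": [0, 0, 40], "twist": 0}, {"translation": [10, -15, 30], "twist": 0}, {"translation": [24, -35, 0], "twist": 0}, {"translation": [24, -35, 0], "twist": 0}, {"translation": [24, -35, 0], "twist": 0}, {"translation": [24, -35, 0], "twist": 0}, {"translation": [24, -35, 0], "twist": 0}, {"translation": [24, -35, 0], "twist": 0}, {"translation": [24, -35, 0], "twist": 0}, {"translation": [24, -35, 0], "twist": 0}, {"translation": [24, -35, 0], "twist": 0}, {"translation": [15, -15, 0], "twist": 0}, {"translation": [5, -6, 0], "twist": 0}, {"translation": [0, 0, 0], "twist": 0}, {"translation": [0, 0, -20], "twist": 0}, {"translation": [0, 0, 0], "twist": 0}, {"translation": [0, 0, 0], "twist": 0}]'

```text
time: 61.2
ee_pos: [0.6204, -0.0253, 0.1611]
eef_rot: [-0.513, -0.486, 0.486, 0.514]
ft_force: [0.4, -0.9, -1.5]
width: 0.0629
```

```bash
python3 - <<'E'
from h import *
P=[]
for i in range(3): camera("scene"); P.append(read_state()["ee_pos"])
print(np.mean(P,0))
d=look("s46",250,380,170,290,6); c=snap("wrist","w13")
for z in (.178,.155): print(((proj(d,[.6221,-.0273,z])-[250,170]+.5)*6).round())
print(((proj(d,[.6221,-.0273,.125])-[250,170]+.5)*6).round(), proj(c,[.6221,-.0273,.08]),proj(c,[.6221,-.0273,.186]))
E
```

```text
[ 0.62112129 -0.0259787   0.16190845]
61.4 [ 0.6213 -0.0264  0.162 ] [-0.3 -0.4 -1. ] 0.0629
[325. 306.]
[327. 365.]
[330. 438.] [318.59981031 250.52176905] [318.93675195 334.50321445]
```

View pics/s46.png

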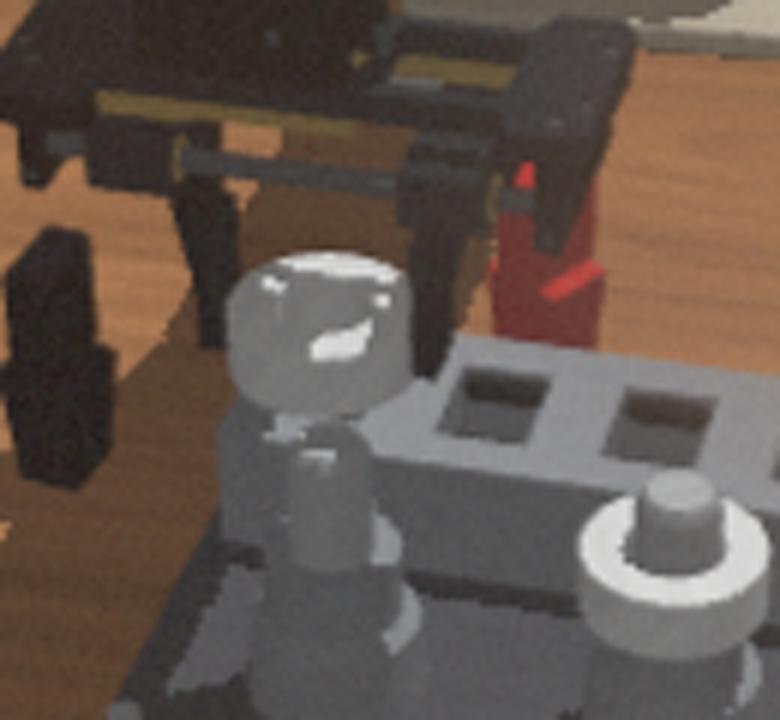

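View pics/w13.png

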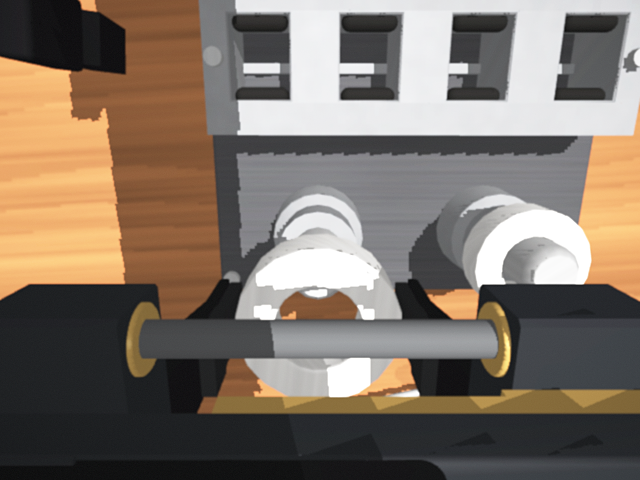

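>>> jog_arm --commands '[{"translation": [0.6, -0.3, -10], "twist": 0}, {"translation": [0, 0, -10], "twist": 0}, {"translation": [0, 0, -5], "twist": 0}, {"translation": [0, 0, -3], "twist": 0}, {"translation": [0, 0, -3], "twist": 0}, {"translation": [0, 0, -3], "twist": 0}, {"translation": [0, 0, 0], "twist": 0}]'

```text
time: 62.15
ee_pos: [0.6216, -0.0272, 0.1268]
eef_rot: [-0.514, -0.485, 0.486, 0.514]
ft_force: [-0.6, -0.2, -1.5]
width: 0.0631
```

```bash
python3 - <<'E'
from h import *
d=look("s47",250,380,170,290,6); c=snap("wrist","w14"); crop(c,210,430,230,400,"w14b",3)
E
```

```text
62.2 [ 0.6217 -0.0272  0.1271] [ 0.1  0.2 -1.7] 0.0629
```

View pics/s47.png

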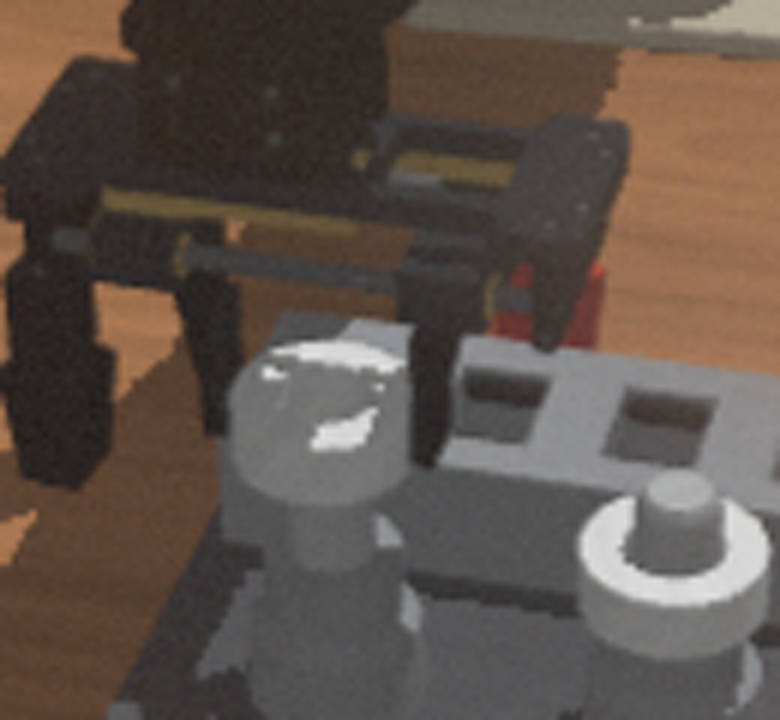

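View pics/w14b.png

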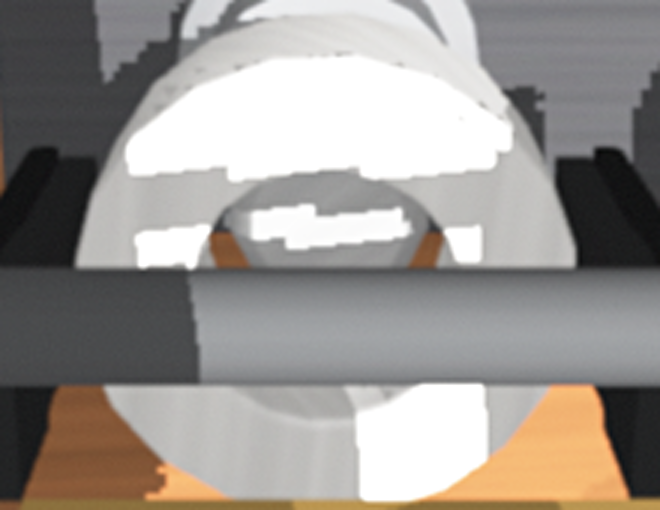

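>>> jog_arm --commands '[{"translation": [0, 0, -4], "twist": 0}, {"translation": [0, 0, -4], "twist": 0}, {"translation": [0, 0, -4], "twist": 0}, {"translation": [0, 0, -4], "twist": 0}, {"translation": [0, 0, 0], "twist": 0}]'

```text
time: 62.75
ee_pos: [0.6212, -0.0271, 0.1102]
eef_rot: [-0.514, -0.485, 0.486, 0.514]
ft_force: [-0.1, 0.4, -1.8]
width: 0.063
```

>>> jog_arm --commands '[{"translation": [0, 0, -4], "twist": 0}, {"translation": [0, 0, -4], "twist": 0}, {"translation": [0, 0, -4], "twist": 0}, {"translation": [0, 0, -4], "twist": 0}, {"translation": [0, 0, -3], "twist": 0}, {"translation": [0, 0, -2], "twist": 0}, {"translation": [0, 0, 0], "twist": 0}]'

```text
time: 63.45
ee_pos: [0.6215, -0.0271, 0.0898]
eef_rot: [-0.514, -0.485, 0.486, 0.514]
ft_force: [0.5, -0.9, -1.8]
width: 0.0629
```

>>> jog_arm --commands '[{"translation": [0, 0, -2], "twist": 0}, {"translation": [0, 0, -2], "twist": 0}, {"translation": [0, 0, -1], "twist": 0}, {"translation": [0, 0, 0], "twist": 0}]'

```text
time: 63.85
ee_pos: [0.6217, -0.0271, 0.0855]
eef_rot: [-0.514, -0.486, 0.485, 0.514]
ft_force: [-2.4, 0.6, 3.0]
width: 0.0626
```

>>> jog_arm --commands '[{"translation": [0, 0, -1], "twist": 0}, {"translation": [0, 0, 0], "twist": 0}]'

```text
time: 64.05
ee_pos: [0.6218, -0.0271, 0.0854]
eef_rot: [-0.514, -0.486, 0.485, 0.514]
ft_force: [-7.9, 1.9, 12.4]
width: 0.0627
```

>>> jog_arm --commands '[{"translation": [0, 0, 1], "twist": 0}, {"translation": [0, 0, 0], "twist": 0}, {"translation": [0, 0, 0], "twist": 0}, {"translation": [0, 0, 0], "twist": 0}, {"translation": [0, 0, 0], "twist": 0}, {"translation": [0, 0, 20], "twist": 0}, {"translation": [0, 0, 40], "twist": 0}, {"translation": [0, 0, 40], "twist": 0}, {"translation": [-10, 0, 30], "twist": 0}, {"translation": [-30, 0, 20], "twist": 0}, {"translation": [-40, 0, 0], "twist": 0}, {"translation": [-40, 0, 0], "twist": 0}, {"translation": [-40, 0, 0], "twist": 0}, {"translation": [-30, 0, 0], "twist": 0}, {"translation": [0, 0, 0], "twist": 0}, {"translation": [0, 0, 0], "twist": 0}]' --grip 0

```text
time: 65.65
ee_pos: [0.4318, -0.027, 0.2355]
eef_rot: [-0.514, -0.486, 0.485, 0.514]
ft_force: [0.6, 0.3, 0.2]
width: 0.0872
```

```bash
python3 - <<'E'
from h import *
d=look("s48",280,400,190,300,6); liftmm(d); c=snap("wrist","w15"); t=snap("top","t48"); cv2.imwrite("pics/s48f.png",d["img"][:,:,::-1])
E
```

```text
65.7 [ 0.4322 -0.0271  0.2354] [0.1 0.6 0.3] 0.0867
lift mm -0.0 (np.float64(266.53080997949877), np.int64(19)) (np.float64(266.5333751044339), np.int64(19))
```

View pics/s48.png

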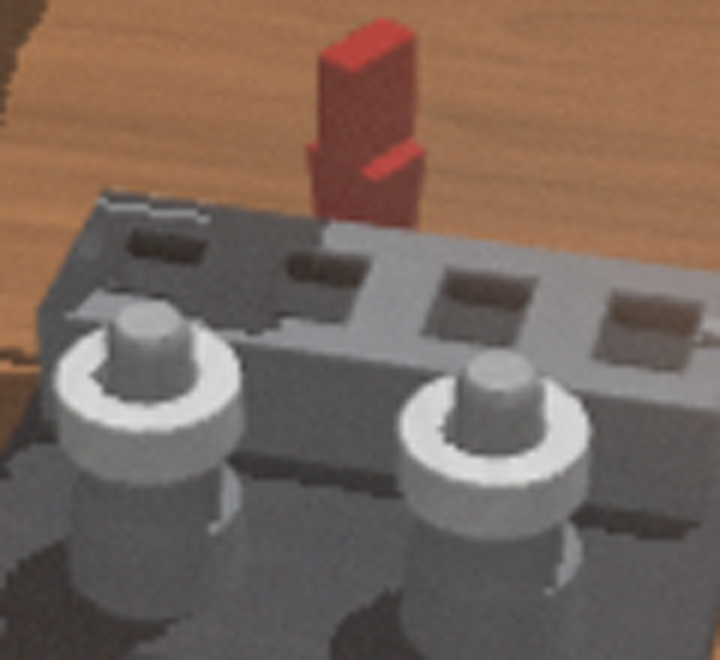

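View pics/s48f.png

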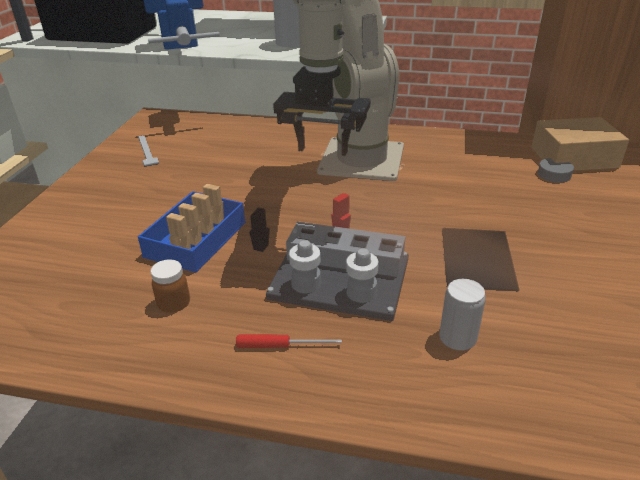

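View pics/w15.png

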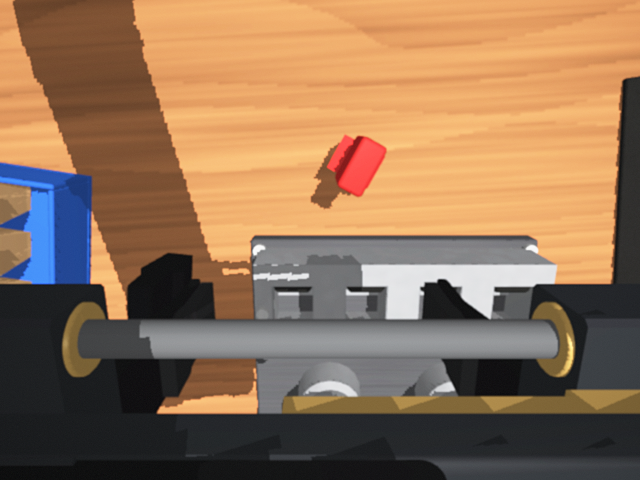

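```bash
python3 - <<'E'
from h import *
d=snap("scene")
for n,p in dict(s0=(.6221,-.0273),s1=(.6287,.0925)).items():
    for z in (.104,.112): print(n,z,((proj(d,[*p,z])-[280,190]+.5)*6).round())
t=snap("top"); h=cv2.cvtColor(t["img"],cv2.COLOR_RGB2HSV); m=cv2.inRange(h,(8,40,150),(25,190,255)); k=np.zeros_like(m); k[215:330,400:490]=m[215:330,400:490]
k=cv2.bitwise_and(k,cv2.fillPoly(np.zeros_like(k),[np.array([(428,228),(478,238),(463,318),(408,306)])],255))
yaw=-.22; B=np.array([.481,-.329]); R=np.array([[np.cos(yaw),np.sin(yaw)],[-np.sin(yaw),np.cos(yaw)]])
for q in cv2.findContours(k,0,2)[0]:
    if cv2.contourArea(q)>25:
        r=cv2.minAreaRect(q); w=onz(t,*r[0],.08)[:2]; print(np.round(r[0],1),(R@(w-B)*1000).round())
crop(t,395,495,210,330,"bin",5)
E
```

```text
s0 0.104 [153. 369.]
s0 0.112 [152. 350.]
s1 0.104 [500. 420.]
s1 0.112 [501. 401.]
[434.6 309.8] [-95.   6.]
[440.4 302.9] [-76.  -4.]
[438.6 290.8] [-49.   6.]
[444.6 283.3] [-28.  -4.]
[442.8 270.3] [1. 6.]
[449.  262.1] [24. -4.]
[446.4 252. ] [46.  6.]
[452.4 243.2] [71. -4.]
```

View pics/bin.png

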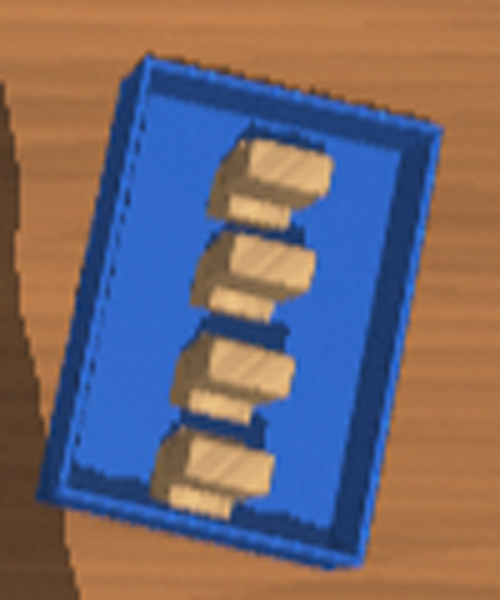

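```bash
python3 - <<'E'
from bench import *
s=read_state(); print(s["time"],abs(s["joint_vel"]).max()); print(close_job())
E
```

```text
65.9 0.0032075312615028077
the job is handed in; nothing more can be done
None
```

I rocked all four wooden bungs out of the port block, stood them in the bin, then seated an aluminium ring on each shaft. I handed the job in at about 66 s of the 210 s allowed; no verdict comes back.

**Last checks:**
- **Bungs:** the top view shows all four standing inside the bin. Their centres are at about -76, -28, +24 and +71 mm along its length and within about 6 mm of its middle line.
- **Rings:** both lie flat, with their top faces where a seated ring's should be. In the scene view, ring and calculated point differ by 3–10 pixels of the 6× crop, up to about 3 mm. The tool felt 12–15 N of contact as each ring reached its boss.
- **Port block:** it rests on the plate, with no lift measured in the image at the end. The highest reading during the pulls was 2.2 mm. The first swing, on bung 3, also raised it by about 2 mm, judged by eye from the picture. I lowered it back before going on.
- **Bystanders and look-alikes:** the can, jar, screwdriver and the black and red look-alikes look unmoved; I did not measure them.
- **Arm:** it was open, still and clear of everything.

**Disagreements:** TCP y readings wandered by 1–2 mm against the cameras. The first plate fit put the shafts about 2 mm short in x, so I used the direct shaft views instead.

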